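Uncover the tilting stage and hold the thickness probe on its marked spot

TASK

Lift the loose dust cover off the tilting stand and set it down upright on the bench, well clear of the stand. Then take the thickness probe out of its holder and hold its ball tip on the stand's sloping plate, inside the engraved ring, with the probe square to the plate and pressed lightly so that the sprung tip is about half-way in. Finish while holding the probe there like that; do not shift the plate, and leave the tape roll, the timer and the tweezers where they are.

Things in the scene. Friction and masses are not known exactly. Their poses are not given: they have to be found in the camera images.
- angle_stand: tilting stand, fixed to the bench: grey base plate 92 (x) x 104 (y) x 10 mm carrying two upright aluminium cheeks (up to 44 mm above the bench) with a steel plate pivoted between them, at first hidden under the cover. Origin at the centre of the base's underside, z up; the plate slopes down towards its -x side.
- stage (a joint): tilt of the plate (rad): 0 level, positive raises its +x edge so that its face leans to the stand's -x side; starts between 0.15 and 0.5. A stiff friction hinge (about 1 N m) along the stand's y axis, 40 mm above the bench, which stays where it is set and must not be moved.
- spot (a point): centre of the engraved ring on the plate's upper face (dark ring, 16 mm outer and 12 mm inner diameter, with a centre dot). The plate is 50 x 52 x 8 mm, its upper face 8 mm off the hinge axis, the ring 6 mm to -x and 8 mm to +y of the plate's middle. z points out of the face (square to it), y along the hinge (the stand's y), x up the slope.
- cover: loose grey dust cover, about 0.12 kg: 74 (x) x 86 (y) x 60 mm box open below, walls 3 mm, standing on the stand's base plate (rim 10 mm above the bench) over the sloping plate, axes as the stand. On its roof a black bar grip, 16 mm wide (x), 46 mm long (y), 60 to 86 mm above the rim. Origin at the centre of its open rim, z up. Lift it at least 60 mm to clear the plate.
- cover_grip (a point): middle of the cover's bar grip, 74 mm above the rim, axes as the cover; grip it across x.
- holder: white probe holder, fixed to the bench: block 74 x 74 x 60 mm with a through hole 18.5 mm wide in the middle of its top. But for the listed things the bench round it and the stand is bare: x 0.36 to 0.70, y -0.28 to 0.30. Origin at the centre of its underside, z up.
- probe: loose thickness probe, about 0.14 kg, upright in the holder: round steel nose (16 mm diameter, z 0 to 35 mm) below a square grey housing 26 x 26 mm (z 35 to 109) and a black end cap (to 115). Origin at the nose's lower end, on the axis; z runs from nose to cap, x and y square to the housing's flat sides. Housing rests on the holder: origin 25 mm above the bench.
- probe_grip (a point): point on the probe's axis, 85 mm above its origin, where it can be gripped across two flat sides with the fingers along the probe; 99 mm from the end of the sprung tip when that is out.
- probe_tip (a joint): how far the sprung tip is pushed into the nose (m): 0 out, 0.008 fully in; 0.6 N at first, 600 N/m more: about 3 N when half-way (0.004).
- tip (a point): lowest point of the probe's ball tip (ball 6 mm in diameter), on the probe's axis, 14 mm below the probe's origin when out; it moves with the tip.
- tape_roll: loose tape roll lying flat, 104 x 102 x 25 mm, a bystander; origin at the centre of its underside.
- timer: loose bench timer lying on its back, 62 x 66 x 19 mm, a bystander; origin at the centre of its underside.
- tweezers: loose metal tweezers lying flat, 14 x 128 x 10 mm (long along its y), a bystander; origin at the centre of its underside.
Mind the look-alikes: they are no part of the job. What is meant by the probe is not yellow, and is the smaller of those in its own colour.

How it is judged:
On the way, in this order (a step that is already met when the one before it is completed fails the run):
1. the cover stands upright on the bench, let go, clear of the stand (height (world z) of cover below 0.01 m and angle between cover's own z axis and vertical below 0.1 rad and horizontal distance between cover and angle_stand above 0.1 m and contact force between the fingers and cover below 0.1 N and linear speed of cover below 0.02 m/s), for 0.2 s.
2. the gripper holds the probe clear of its holder (z of probe in the frame of holder above 0.065 m and contact force between the fingers and probe above 1 N), for 0.2 s.
At the end, for the whole second after the job is handed in: Cover upright on the bench, let go, over 100 mm from the stand; gripper holds the probe still, tip within 5 mm of the ring centre, within 0.12 rad of square, tip pushed in 2 to 6.5 mm (0.8 to 8 N); spot moved under 4 mm; tape roll, timer, tweezers moved under 30 mm (all of step 1 and distance between tip and spot below 0.005 m and angle between the z axis of probe and the z axis of spot, either way round below 0.12 rad and value of joint probe_tip between 0.002 and 0.0065 m and contact force between probe and angle_stand between 0.8 and 8 N and contact force between the fingers and probe above 1 N and linear speed of probe below 0.02 m/s and distance of spot from where it was at the start of the episode below 0.004 m and distance of each of tape_roll, timer, tweezers from where it was at the start of the episode below 0.03 m); the arm keeps its last pose, push and grip.
It fails at once if the probe is pressed hard on the stand (over 20 N) (contact force between probe and angle_stand above 20 N).
It fails at once if the sloping plate is shifted by more than 6 mm (distance of spot from where it was at the start of the episode above 0.006 m).
It fails at once if a bystander is pushed away by more than 30 mm (distance of any of tape_roll, timer, tweezers from where it was at the start of the episode above 0.03 m).
It also fails if it takes over 58 s, if anything falls off the work surface, if the arm or the gripper's body presses on something with over 40 N, if the wrist force passes 120 N, or if a joint passes its speed limit or range.

ROBOT

A 6-joint arm with a two-finger parallel gripper is mounted at the origin on a cart in front of the work surface, level with it; the furniture and walls round the work are solid. World frame = base frame: x ahead of the robot, y to its left, z up, the work surface at z = 0. Lengths are in m, angles in rad, forces in N, time in s.
With the tool pointing down it reaches from about 0.35 to 1 m from the base axis. Payload 7.1 kg.
Tool frame: the origin (TCP) lies on the centre line of the jaws, within the pads' length; the fingertips stand 17 mm ahead of it and the grasp point (between the pads) lies 2 mm behind it; z points along the fingers, y is the direction in which the jaws open and shut (so a half turn about z gives the same grasp; the last joint's range is limited). The gripper opens to 85 mm and grips with 20 to 120 N. Pads are 22 mm wide; open, the fingers measure 114 mm over their backs; the gripper's body (76 mm by 85 mm) begins 54 mm behind the grasp point. The pads swing forward as they close: fully open they stand 13 mm farther back than shut.
Start: joints at [-1.215, 0.423, 1.63, -0, 1.089, -0.019], TCP at [0.229, -0.582, 0.248] pointing down, gripper open.
Joint ranges: [-3, 3], [-0.9, 2.11], [0.09, 2.58], [-1.31, 4.45], [0.11, 2.69], [-2.54, 2.54]. Speed limits (rad/s): [2.39, 2.39, 3.01, 3.14, 3.14, 3.14].

INTERFACE

Orientations are given as a unit quaternion [w, x, y, z].
In Python, from station import r gives the robot as it stands.
- The arm moves only by the tool jog_arm, never from a script. Its argument "rows" is a list of rows, each an object with "dp": the shift along the tool's x, y, z in cm, a list of three; "rotation": the turn, a rotation vector about the tool's x, y, z in rad, a list of three; "grip": the closure, from 0 (fully open) to 1 (shut). In form: [{"dp": [dx, dy, dz], "rotation": [rx, ry, rz], "grip": grip}, ...]. A call has 1 to 20 rows; each row is the pose to reach, as a shift and turn from the pose commanded when the call began, along the tool's axes at that moment; what a row does not reach only later rows make up. A row lasts 1/12 s, in which the tool goes at most 41.7 mm and 7.16 degrees, less where a joint would pass 70% of its speed; a pose out of reach is approached as far as the arm can. A call with a gripper value outside its range is refused whole. The fingers move at their own pace and stop on an object; "squeeze" is the grip in N (left out, the last holds). Time passes only in rows, so rows that repeat a pose let the fingers close. It gives the time, the measured TCP pose, the force and the opening at its end, in the units of the state.
- r.read_state(): the state, without advancing time (a new reading comes with each control period).
- r.get_image(name): name is "scene" or "top"; returns a dict with "frame" (400x640x3 uint8, red, green, blue), "intrinsics" (3x3 intrinsics, pixels), "extrinsics" (4x4, takes a point from camera to world coordinates). Camera axes: x right, y up, looking along -z (the intrinsics and any distortion apply to the point x, -y, -z); pixel columns grow to the right and rows downward; lengths in m; the calibration is good to about 2 mm. A picture is of the moment at which its call begins. There is no depth.
- r.hand_in(): hands the job in, once; it reports no verdict.
Trained networks look in the newest picture that a camera, given by its name, has taken for a name from the list of things; names that differ only in an ending like _2 or _b are one class to them, and where a whole thing is asked for, a point or a joint stands for the part that bears it (a point fixed in the world has none). Each returns a list of dicts, best first, with "score" (0 to 1); they miss things now and then, are a little off and sometimes report something else, mostly with a low value. They report only what shows in the picture. A call takes as long as a camera call. They do not tell look-alikes from the thing itself.
- r.trace(thing, camera): "region" (400x640 bool, what is visible of it).
- r.landmark_of(thing, camera): "position" ([x, y, z] in m, in world coordinates, good to about 4 mm: a listed point, or the origin of a listed thing).
The state is a dict: "clock": time; "joints": joint angles; "qvel": joint speeds; "tau": joint torques, N m; "tcp_pos": TCP position; "ee_rot": TCP orientation; "contact_force": force on the tool from outside, world axes, zero at the start; "wrist_torque": the same for the moment, N m; "width": finger opening in m.
Only numpy, scipy, OpenCV 4.12 (cv2) and the standard library are available. Lean on these libraries where they do the work, as an engineer would, in place of code of your own. Each camera call takes 0.05 s, during which the arm holds its last target.

## Working session

There is one attempt and no reset: what is moved stays moved. The work goes in short steps, Python scripts to look and compute and a tool call to move; the robot and the scene stay as the last step left them, time stands still between calls to the robot, and variables do not carry over. Pictures are saved under pics/ and viewed, and the job is handed in when it is done.

Besides the shell and the picture viewer there is one more tool, called after "Request:" as name(argument=value, ...), one argument or row to a line, values as JSON. jog_arm: Moves the arm, as the interface text tells. Its arguments: {"type":"object","properties":{"rows":{"type":"array","items":{"type":"object","properties":{"dp":{"type":"array","items":{"type":"number"}},"rotation":{"type":"array","items":{"type":"number"}},"grip":{"type":"number"}}}},"squeeze":{"type":"number"}},"required":["rows"]}

```bash
mkdir -p pics; ls
python3 - <<'E'
from station import r
import cv2,numpy as np
s=r.read_state(); print(s)
for n in ("scene","top"):
    d=r.get_image(n); cv2.imwrite(f"pics/{n}0.png",d["frame"][:,:,::-1]); print(n,np.round(d["intrinsics"],1).tolist(),np.round(d["extrinsics"],3).tolist())
for n in ("scene","top"):
  for t in ("angle_stand","cover","cover_grip","holder","probe","probe_grip","tape_roll","timer","tweezers"):
    print(n,t,[(round(x["score"],2),np.round(x["position"],3).tolist()) for x in r.landmark_of(t,n)])
E
```

```text
pics
{'clock': 0.0, 'joints': array([-1.21500441e+00,  4.23857704e-01,  1.63071871e+00,  2.40794646e-06,
        1.08859357e+00, -1.89904092e-02]), 'qvel': array([-1.16934193e-03, -8.78788619e-04,  8.86878292e-05,  2.85829716e-03,
        1.19090422e-03,  8.46261053e-05]), 'tau': array([-2.92694367e-04, -5.57385707e+01, -2.81747246e+01, -6.01675015e-05,
        7.35677546e-03, -2.99308226e-05]), 'tcp_pos': array([ 0.22863706, -0.58110271,  0.24752386]), 'ee_rot': array([-7.77687075e-04,  9.82493393e-01,  1.86295760e-01, -1.31133733e-04]), 'contact_force': array([0.45585772, 0.15050749, 0.01873586]), 'wrist_torque': array([0.05540325, 0.03181535, 0.04223292]), 'width': 0.08541940166173209}
scene [[410.2, 0.0, 320.8], [0.0, 410.2, 191.5], [0.0, 0.0, 1.0]] [[-0.842, 0.379, -0.384, 0.186], [-0.54, -0.598, 0.593, 0.588], [-0.005, 0.707, 0.708, 0.761], [0.0, 0.0, 0.0, 1.0]]
top [[453.2, 0.0, 313.5], [0.0, 453.2, 193.4], [0.0, 0.0, 1.0]] [[0.02, 0.998, -0.055, 0.474], [-1.0, 0.02, -0.007, 0.012], [-0.006, 0.055, 0.998, 1.282], [0.0, 0.0, 0.0, 1.0]]
scene angle_stand [(0.61, [0.481, -0.207, 
[... 488 characters left out ...]
, [0.687, -0.233, -0.002]), (0.7, [0.481, -0.21, 0.086])]
scene tweezers [(0.76, [0.404, 0.009, 0.002])]
top angle_stand [(0.78, [0.478, -0.208, -0.002])]
top cover [(0.62, [0.482, -0.206, 0.009])]
top cover_grip [(0.86, [0.482, -0.206, 0.087]), (0.23, [0.505, 0.199, -0.002])]
top holder [(0.6, [0.505, 0.199, -0.003]), (0.35, [0.483, -0.208, 0.008])]
top probe [(0.84, [0.407, 0.148, 0.018]), (0.7, [0.525, 0.291, 0.011]), (0.59, [0.504, 0.205, 0.026]), (0.36, [0.672, 0.256, -0.002])]
top probe_grip [(0.75, [0.518, 0.294, 0.098]), (0.45, [0.503, 0.203, 0.111])]
top tape_roll [(0.65, [0.673, 0.256, -0.002]), (0.47, [0.503, 0.205, 0.109])]
top timer [(0.88, [0.687, -0.235, 0.0])]
top tweezers []
```

View pics/scene0.png

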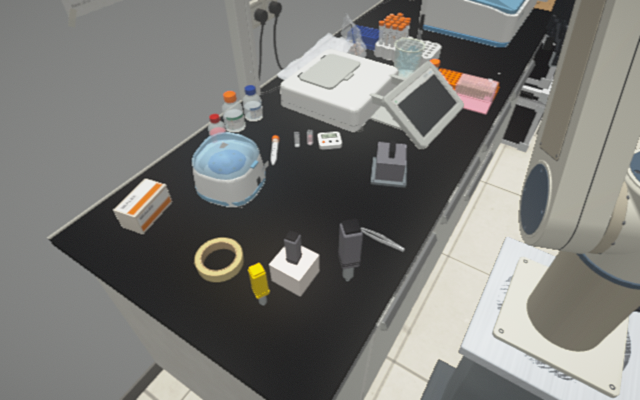

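View pics/top0.png

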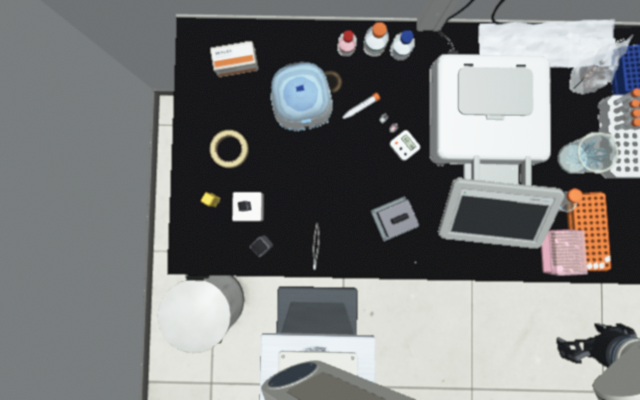

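Three candidates for the probe in the scene view: grey in the holder (293,250), larger grey free-standing (349,248) and yellow (259,282). The one in the holder fits, since it is grey, the smaller of the two greys, and in the holder. I'll confirm this in a crop.

Run:
```python
import cv2,numpy as np
s=cv2.imread("pics/scene0.png");t=cv2.imread("pics/top0.png")
a=cv2.resize(s[200:320,220:380],None,fx=2.5,fy=2.5,interpolation=2)
b=cv2.resize(t[180:270,200:320],None,fx=3.33,fy=3.33,interpolation=2)
c=cv2.resize(t[180:250,360:470],None,fx=3.6,fy=3.6,interpolation=2)
d=cv2.resize(s[120:200,350:430],None,fx=3.6,fy=3.6,interpolation=2)
im=np.zeros((600,800,3),np.uint8)
for q,(y,x) in ((a,(0,0)),(b,(0,400)),(c,(300,0)),(d,(300,400))): im[y:y+q.shape[0],x:x+q.shape[1]]=q[:600-y,:800-x]
cv2.imwrite("pics/crop0.png",im)
```

```text
(no output)
```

View pics/crop0.png

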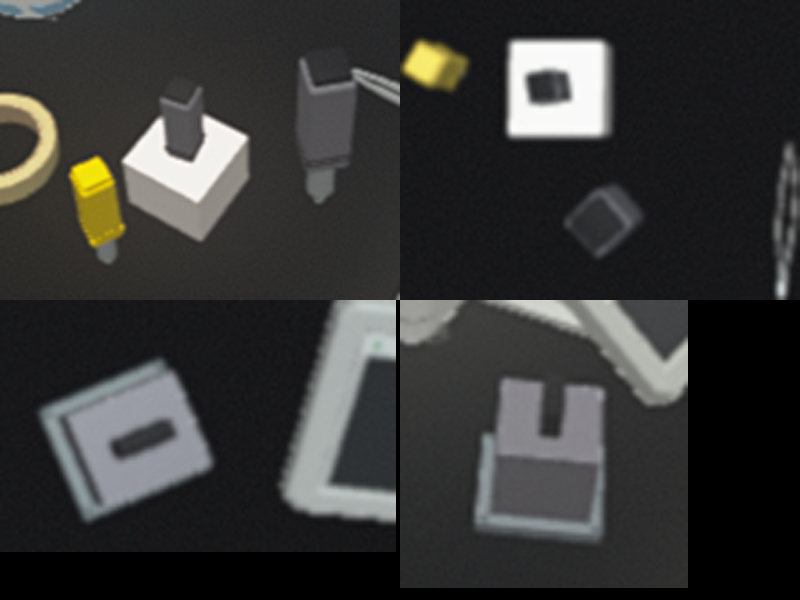

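```bash
cat > h.py <<'E'
from station import r
import cv2,numpy as np
from scipy.optimize import minimize
from scipy.spatial.transform import Rotation as R
def proj(P,d):
    E=d["extrinsics"];K=d["intrinsics"]
    p=(np.asarray(P)-E[:3,3])@E[:3,:3]; p=p*[1,-1,-1]
    q=p@K.T; return q[:,:2]/q[:,2:]
def ray(uv,d,z):
    E=d["extrinsics"];K=d["intrinsics"]
    v=np.linalg.inv(K)@np.array([uv[0],uv[1],1.]); v=E[:3,:3]@(v*[1,-1,-1])
    o=E[:3,3]; return o+v*(z-o[2])/v[2]
def boxp(sx,sy,z0,z1,cx=0,cy=0):
    return np.array([[cx+i*sx/2,cy+j*sy/2,z] for i in(-1,1) for j in(-1,1) for z in(z0,z1)])
def sil(boxes,pose,d,S=4):
    x,y,yaw=pose; M=R.from_euler('z',yaw).as_matrix()
    im=np.zeros((400*S,640*S),np.uint8)
    for b in boxes:
        q=proj(b@M.T+[x,y,0],d)
        h=cv2.convexHull(((q+.5)*S).astype(np.int32)); cv2.fillConvexPoly(im,h,255)
    return cv2.resize(im,(640,400),interpolation=cv2.INTER_AREA)/255.
def fit(boxes,ms,ds,x0,yaws):
    best=None
    def cost(p): return sum(np.abs(sil(boxes,p,d)-m).sum() for m,d in zip(ms,ds))
    for yw in yaws:
        o=minimize(cost,[*x0,yw],method="Nelder-Mead",options=dict(initial_simplex=np.array([[*x0,yw],[x0[0]+.008,x0[1],yw],[x0[0],x0[1]+.008,yw],[*x0,yw+.2]]),maxiter=120,xatol=1e-4))
        if best is None or o.fun<best.fun: best=o
    return best
E
python3 - <<'E'
from h import *
ds=[r.get_image(n) for n in("scene","top")]
def tr(t,n,near,d):
    L=r.trace(t,n); q=proj([near],d)[0]
    print(t,n,[(round(l["score"],2),int(l["region"].sum()),np.round(np.argwhere(l["region"]).mean(0)[::-1]).tolist()) for l in L])
    L=[l for l in L if np.linalg.norm(np.argwhere(l["region"]).mean(0)[::-1]-q)<20]
    return L[0]["region"].astype(float) if L else None
def go(t,near,boxes,yaws):
    ms=[];dd=[]
    for n,d in zip(("scene","top"),ds):
        m=tr(t,n,near,d)
        if m is not None: ms.append(m);dd.append(d)
    for k in [None]+list(range(len(ms))):
        mm,d2=(ms,dd) if k is None else ([ms[k]],[dd[k]])
        o=fit(boxes,mm,d2,near[:2],yaws); print(t,k,np.round(o.x,4),round(o.fun,1),sum(m.sum() for m in mm))
go("cover",[.482,-.207,.05],[boxp(.074,.086,.01,.07),boxp(.016,.046,.07,.096)],np.arange(-1.5,1.6,.5))
go("probe",[.505,.203,.1],[boxp(.026,.026,.06,.14)],np.arange(-.7,.8,.35))
go("holder",[.505,.203,.03],[boxp(.074,.074,0,.06)],np.arange(-.7,.8,.35))
E
```

```text
cover scene [(0.63, 1091, [390.0, 161.0])]
cover top [(0.78, 977, [397.0, 219.0])]
cover None [ 0.4804 -0.2071  0.4034] 135.1 2068.0
cover 0 [ 0.4818 -0.21    0.3965] 50.7 1091.0
cover 1 [ 0.4793 -0.2065  0.4104] 49.1 977.0
probe scene [(0.74, 1141, [349.0, 246.0]), (0.68, 493, [292.0, 248.0])]
probe top [(0.67, 133, [244.0, 205.0]), (0.64, 186, [210.0, 200.0]), (0.56, 269, [262.0, 245.0])]
probe None [0.5054 0.2001 0.3751] 107.2 626.0
probe 0 [0.5055 0.2    0.3748] 67.7 493.0
probe 1 [0.5051 0.2016 0.0436] 30.8 133.0
holder scene [(0.7, 1480, [294.0, 271.0])]
holder top [(0.86, 615, [248.0, 206.0]), (0.67, 257, [383.0, 216.0])]
holder None [0.5062 0.2011 0.0448] 636.7 2095.0
holder 0 [0.5075 0.1995 0.0283] 388.3 1480.0
holder 1 [0.5053 0.2018 0.022 ] 215.3 615.0
```

The crop confirms it: the probe is the small grey one in the holder (top view 246,206). The cover is at (0.481,-0.208) with yaw about 0.40 mod π. Next I plan the first moves.

```bash
cat >> h.py <<'E'
def down(psi): return R.from_euler('z',psi)*R.from_euler('x',np.pi)
def cur():
    s=r.read_state(); q=s["ee_rot"]; return s,np.array(s["tcp_pos"]),R.from_quat([q[1],q[2],q[3],q[0]])
def delta(wps,base=None):
    s,p,Q=cur()
    if base: p,Q=base
    for w in wps:
        dp=Q.inv().apply(np.array(w[0])-p)*100; rv=(Q.inv()*w[1]).as_rotvec()
        print("dp",np.round(dp,2).tolist(),"rot",np.round(rv,3).tolist(),"dist mm",round(np.linalg.norm(dp)*10),"ang rows",round(np.linalg.norm(rv)/.125,1))
def st():
    s,p,Q=cur(); print(round(s["clock"],2),np.round(p,4),"zaxis",np.round(Q.as_matrix()[:,2],4),"psi",round(np.arctan2(*Q.as_matrix()[[1,0],0]),4),"F",np.round(s["contact_force"],2),"w",round(s["width"],4),"j",np.round(s["joints"],2))
E
python3 - <<'E'
from h import *
delta([([.26,-.40,.30],down(.9)),([.30,-.30,.28],down(1.3)),([.481,-.208,.16],down(1.974)),([.481,-.208,.09],down(1.974))])
E
```

```text
dp [9.55, -15.76, -5.17] rot [-0.0, -0.0, -0.525] dist mm 191 ang rows 4.2
dp [16.93, -23.6, -3.17] rot [-0.0, -0.0, -0.925] dist mm 292 ang rows 7.4
dp [37.14, -25.53, 8.83] rot [-0.0, -0.0, -1.599] dist mm 459 ang rows 12.8
dp [37.14, -25.53, 15.83] rot [-0.0, -0.0, -1.599] dist mm 478 ang rows 12.8
```

Request:
jog_arm(
  rows=[
    {"dp": [9.5,-15.8,-5.2],"rotation": [0,0,-0.52],"grip": 0},
    {"dp": [9.5,-15.8,-5.2],"rotation": [0,0,-0.52],"grip": 0},
    {"dp": [9.5,-15.8,-5.2],"rotation": [0,0,-0.52],"grip": 0},
    {"dp": [9.5,-15.8,-5.2],"rotation": [0,0,-0.52],"grip": 0},
    {"dp": [9.5,-15.8,-5.2],"rotation": [0,0,-0.52],"grip": 0},
    {"dp": [16.9,-23.6,-3.2],"rotation": [0,0,-0.92],"grip": 0},
    {"dp": [16.9,-23.6,-3.2],"rotation": [0,0,-0.92],"grip": 0},
    {"dp": [16.9,-23.6,-3.2],"rotation": [0,0,-0.92],"grip": 0},
    {"dp": [37.1,-25.5,8.8],"rotation": [0,0,-1.6],"grip": 0},
    {"dp": [37.1,-25.5,8.8],"rotation": [0,0,-1.6],"grip": 0},
    {"dp": [37.1,-25.5,8.8],"rotation": [0,0,-1.6],"grip": 0},
    {"dp": [37.1,-25.5,8.8],"rotation": [0,0,-1.6],"grip": 0},
    {"dp": [37.1,-25.5,8.8],"rotation": [0,0,-1.6],"grip": 0},
    {"dp": [37.1,-25.5,8.8],"rotation": [0,0,-1.6],"grip": 0},
    {"dp": [37.1,-25.5,8.8],"rotation": [0,0,-1.6],"grip": 0},
    {"dp": [37.1,-25.5,8.8],"rotation": [0,0,-1.6],"grip": 0},
  ],
)

```text
clock: 2.73
tcp_pos: [0.4811, -0.2075, 0.1593]
ee_rot: [-0.001, 0.55, 0.835, -0.0]
contact_force: [0.4, -1.5, 0.0]
width: 0.0859
```

Run:
```python
from h import *
st()
delta([([.481,-.208,.16],down(1.974)),([.481,-.208,.09],down(1.974))])
d=r.get_image("scene"); cv2.imwrite("pics/s1.png",cv2.resize(d["frame"][60:260,250:550,::-1],None,fx=2.5,fy=2.5))
```

```text
2.73 [ 0.4811 -0.2075  0.1593] zaxis [-1.9e-03  8.0e-04 -1.0e+00] psi 1.9765 F [ 0.37 -1.47  0.03] w 0.0859 j [-0.43  0.4   1.91 -0.    0.82 -0.84]
dp [-0.04, -0.02, -0.07] rot [-0.001, -0.001, 0.002] dist mm 1 ang rows 0.0
dp [-0.05, -0.01, 6.93] rot [-0.001, -0.001, 0.002] dist mm 69 ang rows 0.0
```

View pics/s1.png

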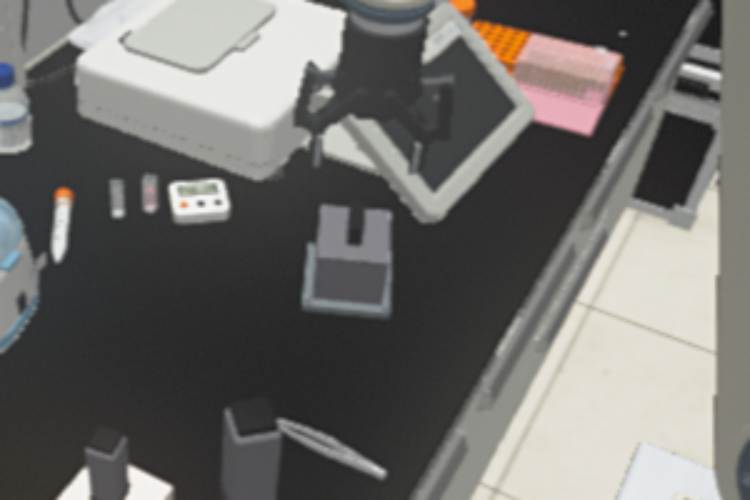

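The open jaws sit centred over the bar (355,222 in the crop). I'll descend and close.

Request:
jog_arm(
  rows=[
    {"dp": [0,0,3],"rotation": [0,0,0],"grip": 0},
    {"dp": [0,0,5],"rotation": [0,0,0],"grip": 0},
    {"dp": [0,0,6.9],"rotation": [0,0,0],"grip": 0},
    {"dp": [0,0,6.9],"rotation": [0,0,0],"grip": 0},
    {"dp": [0,0,6.9],"rotation": [0,0,0],"grip": 1},
    {"dp": [0,0,6.9],"rotation": [0,0,0],"grip": 1},
    {"dp": [0,0,6.9],"rotation": [0,0,0],"grip": 1},
    {"dp": [0,0,6.9],"rotation": [0,0,0],"grip": 1},
    {"dp": [0,0,6.9],"rotation": [0,0,0],"grip": 1},
    {"dp": [0,0,6.9],"rotation": [0,0,0],"grip": 1},
    {"dp": [0,0,6.9],"rotation": [0,0,0],"grip": 1},
  ],
  squeeze=40,
)

```text
clock: 3.7
tcp_pos: [0.4811, -0.2087, 0.0921]
ee_rot: [0.001, 0.551, 0.835, 0.0]
contact_force: [-1.4, -0.1, 6.2]
width: 0.0155
```

Request:
jog_arm(
  rows=[
    {"dp": [0,0,-1],"rotation": [0,0,0],"grip": 1},
    {"dp": [0,0,-3],"rotation": [0,0,0],"grip": 1},
    {"dp": [0,0,-6],"rotation": [0,0,0],"grip": 1},
    {"dp": [0,0,-9],"rotation": [0,0,0],"grip": 1},
    {"dp": [0,0,-9],"rotation": [0,0,0],"grip": 1},
  ],
)

```text
clock: 4.12
tcp_pos: [0.4836, -0.2097, 0.187]
ee_rot: [0.004, 0.551, 0.835, 0.001]
contact_force: [0.5, -0.8, -0.9]
width: 0.0152
```

Run:
```python
from h import *
st()
s,p,Q=cur()
delta([([.57,.02,p[2]],down(1.974)),([.57,.02,.083],down(1.974))])
d=r.get_image("scene"); cv2.imwrite("pics/s2.png",cv2.resize(d["frame"][60:260,250:550,::-1],None,fx=2.5,fy=2.5))
```

```text
4.12 [ 0.4836 -0.2097  0.187 ] zaxis [ 0.008  -0.0036 -1.    ] psi 1.975 F [ 0.48 -0.8  -0.88] w 0.0152 j [-0.43  0.36  1.9   0.    0.87 -0.84]
dp [17.72, 16.98, -0.01] rot [0.006, 0.006, 0.001] dist mm 245 ang rows 0.1
dp [17.79, 16.92, 10.38] rot [0.006, 0.006, 0.001] dist mm 267 ang rows 0.1
```

View pics/s2.png

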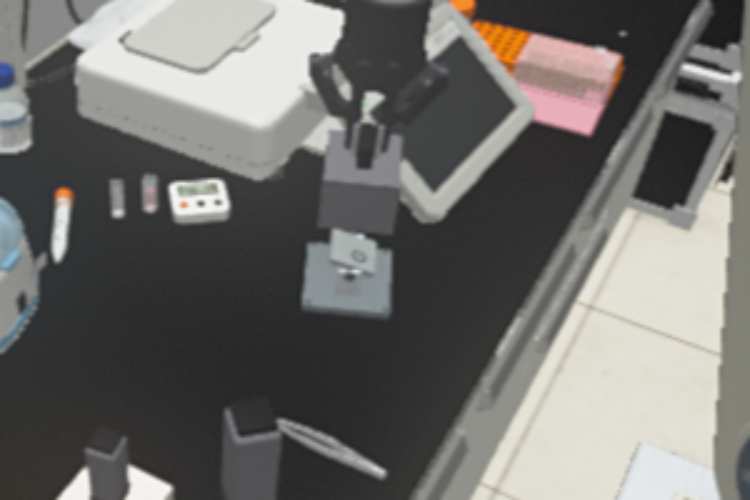

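Request:
jog_arm(
  rows=[
    {"dp": [2.5,2.4,0],"rotation": [0,0,0],"grip": 1},
    {"dp": [5,4.8,0],"rotation": [0,0,0],"grip": 1},
    {"dp": [7.5,7.2,0],"rotation": [0,0,0],"grip": 1},
    {"dp": [10,9.6,0],"rotation": [0,0,0],"grip": 1},
    {"dp": [12.5,12,0],"rotation": [0,0,0],"grip": 1},
    {"dp": [15,14.4,0],"rotation": [0,0,0],"grip": 1},
    {"dp": [17.7,17,0],"rotation": [0,0,0],"grip": 1},
    {"dp": [17.7,17,0],"rotation": [0,0,0],"grip": 1},
    {"dp": [17.7,17,3],"rotation": [0,0,0],"grip": 1},
    {"dp": [17.7,17,6],"rotation": [0,0,0],"grip": 1},
    {"dp": [17.7,17,8],"rotation": [0,0,0],"grip": 1},
    {"dp": [17.7,17,9],"rotation": [0,0,0],"grip": 1},
    {"dp": [17.7,17,9.5],"rotation": [0,0,0],"grip": 1},
    {"dp": [17.7,17,9.8],"rotation": [0,0,0],"grip": 1},
    {"dp": [17.7,17,9.8],"rotation": [0,0,0],"grip": 1},
  ],
)

```text
clock: 5.42
tcp_pos: [0.5676, 0.021, 0.0834]
ee_rot: [0.0, 0.551, 0.835, 0.0]
contact_force: [0.3, 0.6, -1.1]
width: 0.0149
```

Request:
jog_arm(
  rows=[
    {"dp": [0,0,0.2],"rotation": [0,0,0],"grip": 1},
    {"dp": [0,0,0.3],"rotation": [0,0,0],"grip": 1},
    {"dp": [0,0,0.3],"rotation": [0,0,0],"grip": 0.5},
    {"dp": [0,0,0.3],"rotation": [0,0,0],"grip": 0},
    {"dp": [0,0,0.2],"rotation": [0,0,0],"grip": 0},
    {"dp": [0,0,0.0],"rotation": [0,0,0],"grip": 0},
    {"dp": [0,0,-1],"rotation": [0,0,0],"grip": 0},
    {"dp": [0,0,-4],"rotation": [0,0,0],"grip": 0},
    {"dp": [0,0,-8],"rotation": [0,0,0],"grip": 0},
    {"dp": [0,0,-12],"rotation": [0,0,0],"grip": 0},
    {"dp": [0,0,-12],"rotation": [0,0,0],"grip": 0},
  ],
)

```text
clock: 6.33
tcp_pos: [0.5718, 0.0212, 0.2116]
ee_rot: [0.005, 0.551, 0.835, 0.004]
contact_force: [1.8, 0.3, 1.2]
width: 0.0851
```

Run:
```python
from h import *
st()
ims=[]
for n in("scene","top"):
    d=r.get_image(n); cv2.imwrite(f"pics/{n}3.png",d["frame"][:,:,::-1]); ims.append(d)
    for t in("cover","spot","angle_stand","probe","probe_grip","tip"): print(n,t,[(round(x["score"],2),np.round(x["position"],3).tolist()) for x in r.landmark_of(t,n)])
s,t=[d["frame"][:,:,::-1] for d in ims]
a=cv2.resize(s[130:210,350:430],None,fx=5,fy=5,interpolation=2)
b=cv2.resize(t[180:260,350:430],None,fx=5,fy=5,interpolation=2)
c=cv2.resize(s[150:300,240:400],None,fx=1.33,fy=1.33)
e=cv2.resize(t[130:260,200:360],None,fx=1.5,fy=1.5)
im=np.zeros((600,800,3),np.uint8)
im[:400,:400]=a;im[:400,400:]=b;im[400:600,:213]=c[:200,:213];im[400:595,400:640]=e[:195,:240]
cv2.imwrite("pics/c3.png",im)
```

```text
6.33 [0.5718 0.0212 0.2116] zaxis [ 1.280e-02  2.000e-04 -9.999e-01] psi 1.9748 F [1.78 0.29 1.19] w 0.0851 j [ 0.02  0.39  1.79 -0.    0.96 -0.39]
scene cover [(0.8, [0.568, 0.018, -0.0])]
scene spot [(0.48, [0.471, -0.206, 0.046])]
scene angle_stand [(0.57, [0.479, -0.206, 0.001])]
scene probe [(0.96, [0.506, 0.202, 0.024]), (0.76, [0.405, 0.154, 0.02]), (0.67, [0.522, 0.294, 0.013])]
scene probe_grip [(0.83, [0.52, 0.291, 0.097]), (0.77, [0.402, 0.144, 0.139]), (0.73, [0.51, 0.202, 0.108])]
scene tip []
top cover [(0.4, [0.571, 0.023, 0.0])]
top spot [(0.68, [0.468, -0.204, 0.045])]
top angle_stand [(0.91, [0.477, -0.209, 0.0]), (0.55, [0.506, 0.205, 0.028])]
top probe [(0.54, [0.524, 0.292, 0.01])]
top probe_grip [(0.71, [0.406, 0.152, 0.14]), (0.59, [0.517, 0.295, 0.096]), (0.5, [0.502, 0.206, 0.11])]
top tip []
```

View pics/c3.png

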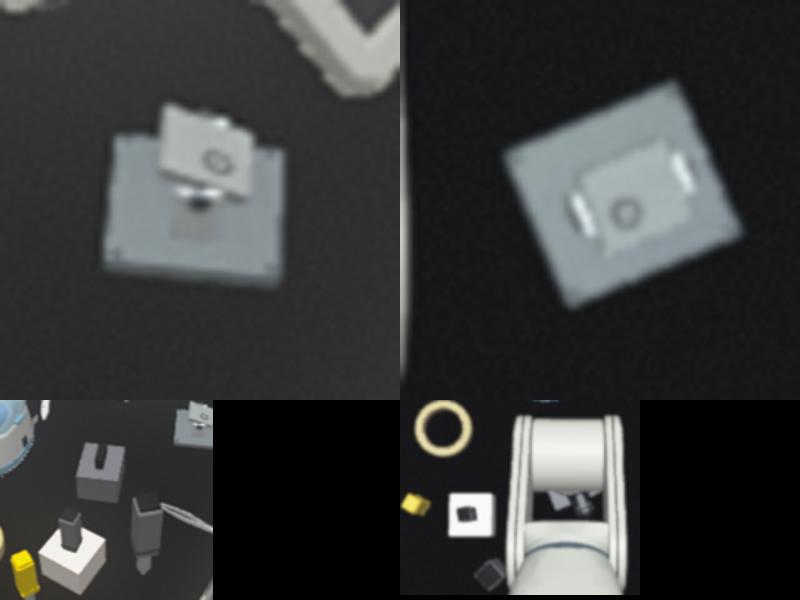

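The cover stands upright on the bench, well clear. The ring is at scene px about (393.4,162) and top px about (395,222). I'll enlarge the plate to pick its corners and fit the tilt.

Run:
```python
import cv2,numpy as np
s=cv2.imread("pics/scene3.png");t=cv2.imread("pics/top3.png")
def cr(i,x,y,w,h,f):
    c=i[y:y+h,x:x+w].astype(float)
    c=cv2.resize(c,None,fx=f,fy=f,interpolation=cv2.INTER_CUBIC)
    c=np.clip((c-20)*1.35,0,255).astype(np.uint8)
    for k in range(0,w,5): cv2.putText(c,str(x+k),(k*f,10),0,.35,(0,255,255));cv2.line(c,(k*f,12),(k*f,18),(0,255,255))
    for k in range(0,h,5): cv2.putText(c,str(y+k),(0,k*f+4),0,.35,(0,255,255));cv2.line(c,(24,k*f),(30,k*f),(0,255,255))
    return c
a=cr(s,367,145,40,45,20)[:600,:800]; cv2.imwrite("pics/c3s.png",cv2.resize(cr(s,367,145,42,45,13),None,fx=1,fy=1))
cv2.imwrite("pics/c3t.png",cr(t,368,194,52,50,12))
```

```text
(no output)
```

View pics/c3s.png

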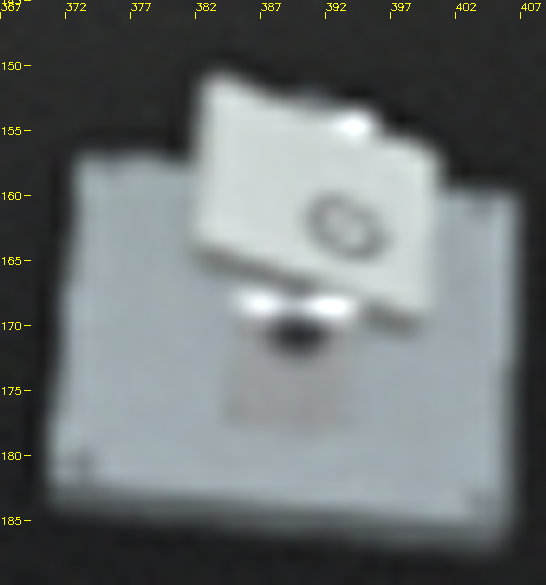

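View pics/c3t.png

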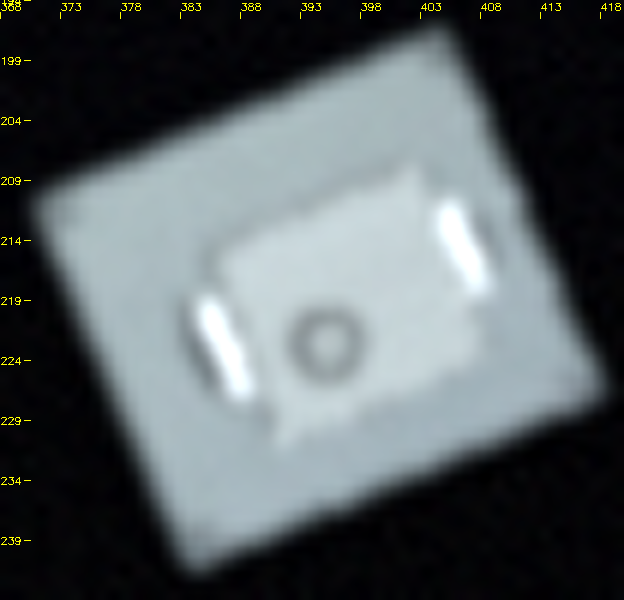

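```bash
cat > fit.py <<'E'
from h import *
from scipy.optimize import least_squares
ds={n:r.get_image(n) for n in("scene","top")}
def px(l,x,y,f): return np.array([[(a+.5)/f-.5+x,(b+.5)/f-.5+y] for a,b in l])
sg=np.array([(1,1),(-1,1),(1,-1),(-1,-1)])
S=px([(198,245),(428,308),(210,78),(440,158),(346,228),(50,488),(508,520),(75,158),(515,195)],367,145,13)
T=px([(222,250),(278,445),(415,168),(480,350),(326,345),(35,205),(195,575),(448,30),(607,397)],368,194,12)
def pts(p):
    x,y,yaw,th=p[:4]
    L=np.vstack([np.c_[sg*[.025,.026],np.full(4,.008)],[[-.006,.008,.008]]])
    Q=R.from_euler('z',yaw)*R.from_euler('y',-th)
    P=Q.apply(L)+[x,y,.04]
    B=R.from_euler('z',yaw).apply(np.c_[sg*[.046,.052],np.full(4,.01)])+[x,y,0]
    return np.vstack([P,B])
w=np.array([1,1,1,1,2,1,1,1,1.])[:,None]
def res(p):
    P=pts(p); a=(proj(P,ds["scene"])-S-p[4:6])*w; b=(proj(P,ds["top"])-T-p[6:8])*w
    return np.r_[a.ravel(),b.ravel(),p[4:8]*2]
o=least_squares(res,[.48,-.208,.4,.3,0,0,0,0]); p=o.x
J=np.linalg.inv(o.jac.T@o.jac)*2*o.cost/36
print(np.round(p,4),"sd",np.round(np.sqrt(np.diag(J)),4)); print(np.round(res(p)[:36].reshape(2,9,2),2).tolist()); print("spot",pts(p)[4])
for use in("scene","top"):
    f=lambda q:np.r_[((proj(pts(q),ds[use])-(S if use=="scene" else T))*w).ravel()]
    q=least_squares(f,p[:4]).x; print(use,np.round(q,4),"spot",np.round(pts(q)[4],4))
E
python3 fit.py
```

```text
[ 0.4801 -0.2068  0.4215  0.2805  0.0296  0.5052  0.2821 -0.2184] sd [0.0006 0.0006 0.0067 0.0283 0.2003 0.1757 0.2174 0.1993]
[[[0.04, -0.01], [0.28, 0.86], [-0.03, 0.22], [-0.38, -0.35], [-0.07, 0.72], [0.11, -0.41], [0.07, 0.6], [0.52, -0.26], [-0.34, -0.08]], [[-1.11, 0.27], [0.49, 0.29], [0.46, -0.42], [1.14, 0.74], [0.39, -0.23], [0.1, -0.16], [-0.13, -0.65], [-0.28, -0.07], [-0.32, -0.41]]]
spot [ 0.46959518 -0.20274535  0.04602658]
scene [ 0.4814 -0.2092  0.4243  0.2679] spot [ 0.4709 -0.2051  0.0461]
top [ 0.4797 -0.2057  0.4201  0.3671] spot [ 0.4687 -0.2018  0.0453]
```

Run:
```python
from h import *
ds=[r.get_image(n) for n in("scene","top")]
g=[cv2.cvtColor(d["frame"],cv2.COLOR_RGB2GRAY).astype(float) for d in ds]
f=9
out=[]
for d,(x0,y0,w,h) in zip(ds,((275,225,38,50),(228,188,40,38))):
    c=cv2.resize(d["frame"][y0:y0+h,x0:x0+w,::-1].astype(float),None,fx=f,fy=f,interpolation=cv2.INTER_CUBIC)
    c=np.clip(c*1.4,0,255).astype(np.uint8); out.append(c)
im=np.zeros((500,760,3),np.uint8)
im[:out[0].shape[0],:out[0].shape[1]]=out[0];im[:out[1].shape[0],350:350+out[1].shape[1]]=out[1]
cv2.imwrite("pics/p3.png",im)
```

```text
(no output)
```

View pics/p3.png

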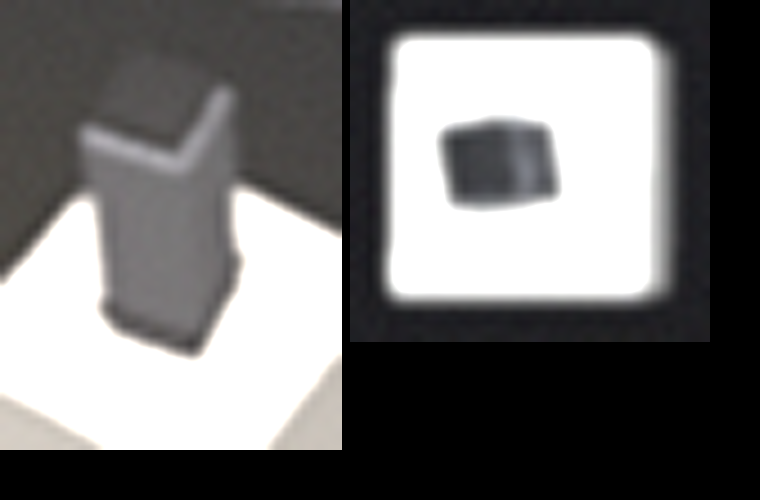

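Run:
```python
from h import *
d=r.get_image("scene")
for z,l in ((.134,[(83,135),(178,163),(232,92)]),(.06,[(103,312),(193,357),(240,262)])):
    P=np.array([ray(((a+.5)/9-.5+275,(b+.5)/9-.5+225),d,z) for a,b in l])[:,:2]
    e1=P[0]-P[1];e2=P[2]-P[1]
    print(np.round(P,4).tolist(),"len",np.linalg.norm(e1),np.linalg.norm(e2),"ang",np.arctan2(e1[1],e1[0])%(np.pi/2),np.arctan2(e2[1],e2[0])%(np.pi/2),"c",(P[0]+P[2])/2)
# 4-dof fit on both
from scipy.optimize import least_squares
obs=[];Z=[]
pts=[(83,135),(178,163),(232,92),(103,312),(193,357),(240,262)]
U=np.array([((a+.5)/9-.5+275,(b+.5)/9-.5+225) for a,b in pts])
def f(p):
    x,y,w=p; M=R.from_euler('z',w).as_matrix()
    # camera at -x,+y side: left=(+,+)?, choose cyc
    c=np.array([[s,t] for s,t in ORD])*.013
    P=np.vstack([np.c_[c,np.full(3,.134)],np.c_[c,np.full(3,.06)]])@M.T+[x,y,0]
    return (proj(P,d)-U).ravel()
for ORD in ([(1,1),(-1,1),(-1,-1)],[(1,-1),(1,1),(-1,1)]):
  for w0 in(-.6,0,.6):
    o=least_squares(f,[.505,.2,w0]); print(np.round(o.x,4),o.cost,np.round(o.fun,1))
st()
```

```text
[[0.5154, 0.212], [0.4938, 0.2072], [0.4951, 0.1851]] len 0.02212538172702902 0.022159104661030098 ang 0.21748159295601488 0.0586235717827126 c [0.50521129 0.19855016]
[[0.5198, 0.2068], [0.4951, 0.2058], [0.5012, 0.1782]] len 0.024680532056456934 0.028299527313882557 ang 0.03808044053728959 0.21559559909948378 c [0.51050027 0.19247291]
[0.5083 0.1956 0.1517] 6.785328403289162 [-1.1 -1.4  0.4 -0.2  0.3 -2.  -0.8  1.3  0.5  0.6  0.8  1.6]
[0.5083 0.1956 0.1517] 6.785328403315606 [-1.1 -1.4  0.4 -0.2  0.3 -2.  -0.8  1.3  0.5  0.6  0.8  1.6]
[0.5083 0.1956 0.1517] 6.785328403118382 [-1.1 -1.4  0.4 -0.2  0.3 -2.  -0.8  1.3  0.5  0.6  0.8  1.6]
[0.5083 0.1956 1.7225] 6.785328403180036 [-1.1 -1.4  0.4 -0.2  0.3 -2.  -0.8  1.3  0.5  0.6  0.8  1.6]
[0.5083 0.1956 1.7225] 6.78532840309981 [-1.1 -1.4  0.4 -0.2  0.3 -2.  -0.8  1.3  0.5  0.6  0.8  1.6]
[0.5083 0.1956 1.7225] 6.785328403093536 [-1.1 -1.4  0.4 -0.2  0.3 -2.  -0.8  1.3  0.5  0.6  0.8  1.6]
7.28 [0.5675 0.0211 0.2033] zaxis [ 0.  0. -1.] psi 1.9748 F [-0.15  0.17 -1.1 ] w 0.0856 j [ 0.02  0.4   1.79  0.    0.95 -0.39]
```

Run:
```python
from h import *
delta([([.505,.202,.21],down(1.72)),([.505,.202,.108],down(1.72))])
```

```text
dp [19.09, 1.37, -0.67] rot [0.0, -0.0, 0.255] dist mm 191 ang rows 2.0
dp [19.09, 1.37, 9.53] rot [0.0, -0.0, 0.255] dist mm 214 ang rows 2.0
```

Request:
jog_arm(
  rows=[
    {"dp": [3,0.2,-0.7],"rotation": [0,0,0.05],"grip": 0},
    {"dp": [7,0.5,-0.7],"rotation": [0,0,0.12],"grip": 0},
    {"dp": [11,0.8,-0.7],"rotation": [0,0,0.2],"grip": 0},
    {"dp": [15,1.1,-0.7],"rotation": [0,0,0.255],"grip": 0},
    {"dp": [18,1.3,-0.7],"rotation": [0,0,0.255],"grip": 0},
    {"dp": [19.1,1.4,-0.7],"rotation": [0,0,0.255],"grip": 0},
    {"dp": [19.1,1.4,-0.7],"rotation": [0,0,0.255],"grip": 0},
    {"dp": [19.1,1.4,-0.7],"rotation": [0,0,0.255],"grip": 0},
  ],
)

```text
clock: 7.95
tcp_pos: [0.5053, 0.2022, 0.2104]
ee_rot: [0.0, 0.652, 0.758, -0.0]
contact_force: [0.0, -0.1, -1.0]
width: 0.0857
```

Run:
```python
from h import *
st()
d=r.get_image("scene"); cv2.imwrite("pics/s4.png",cv2.resize(d["frame"][150:310,220:420,::-1],None,fx=3.5,fy=3.5,interpolation=2))
print(proj([[.505,.202,.14],[.505,.202,.06]],d))
delta([([.505,.202,.108],down(1.72))])
```

```text
7.95 [0.5053 0.2022 0.2104] zaxis [ 3.e-04 -3.e-04 -1.e+00] psi 1.7215 F [ 0.03 -0.07 -0.97] w 0.0857 j [ 0.36  0.35  1.84 -0.    0.95  0.21]
[[290.97821783 236.43476167]
 [293.15928097 260.78794971]]
dp [0.06, -0.05, 10.23] rot [0.0, 0.0, 0.0] dist mm 102 ang rows 0.0
```

View pics/s4.png

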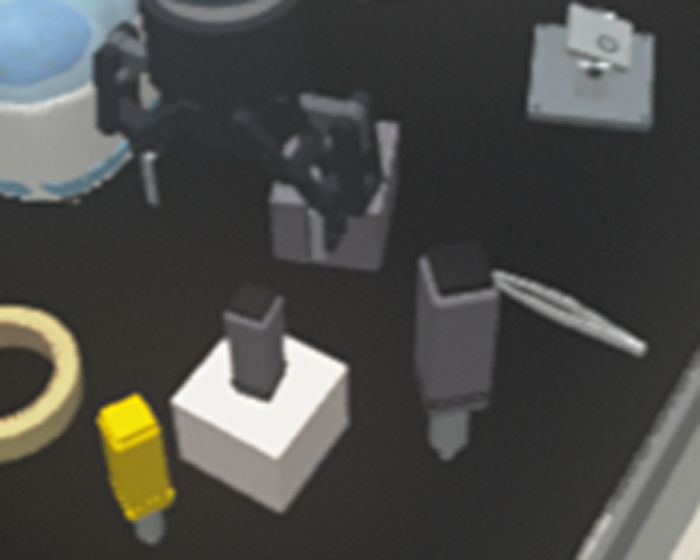

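Request:
jog_arm(
  rows=[
    {"dp": [0,0.1,3],"rotation": [0,0,0],"grip": 0},
    {"dp": [0,0.1,6],"rotation": [0,0,0],"grip": 0},
    {"dp": [0,0.1,8.5],"rotation": [0,0,0],"grip": 0},
    {"dp": [0,0.1,10.2],"rotation": [0,0,0],"grip": 0},
    {"dp": [0,0.1,10.2],"rotation": [0,0,0],"grip": 0},
    {"dp": [0,0.1,10.2],"rotation": [0,0,0],"grip": 0},
  ],
)

```text
clock: 8.5
tcp_pos: [0.5063, 0.2009, 0.1077]
ee_rot: [-0.0, 0.653, 0.757, -0.001]
contact_force: [1.2, -0.1, -0.1]
width: 0.0853
```

Request:
jog_arm(
  rows=[
    {"dp": [0,0,0],"rotation": [0,0,0],"grip": 1},
    {"dp": [0,0,0],"rotation": [0,0,0],"grip": 1},
    {"dp": [0,0,0],"rotation": [0,0,0],"grip": 1},
    {"dp": [0,0,0],"rotation": [0,0,0],"grip": 1},
    {"dp": [0,0,0],"rotation": [0,0,0],"grip": 1},
    {"dp": [0,0,0],"rotation": [0,0,0],"grip": 1},
    {"dp": [0,0,0],"rotation": [0,0,0],"grip": 1},
  ],
  squeeze=50,
)

```text
clock: 9.08
tcp_pos: [0.5066, 0.2026, 0.1091]
ee_rot: [0.0, 0.652, 0.758, 0.0]
contact_force: [0.1, -1.0, 7.2]
width: 0.0255
```

Run:
```python
from h import *
st()
print(r.read_state()["wrist_torque"])
```

```text
9.08 [0.5066 0.2026 0.1091] zaxis [ 1.1e-03  3.0e-04 -1.0e+00] psi 1.72 F [ 0.14 -1.03  7.23] w 0.0255 j [ 0.36  0.51  1.89 -0.    0.74  0.21]
[-0.22659993  0.11566733 -0.01094863]
```

Request:
jog_arm(
  rows=[
    {"dp": [0,0,-1.5],"rotation": [0,0,0],"grip": 1},
    {"dp": [0,0,-4],"rotation": [0,0,0],"grip": 1},
    {"dp": [0,0,-7],"rotation": [0,0,0],"grip": 1},
    {"dp": [0,0,-10],"rotation": [0,0,0],"grip": 1},
    {"dp": [0,0,-13],"rotation": [0,0,0],"grip": 1},
    {"dp": [0,0,-13],"rotation": [0,0,0],"grip": 1},
    {"dp": [0,0,-13],"rotation": [0,0,0],"grip": 1},
    {"dp": [0,0,-13],"rotation": [0,0,0],"grip": 1},
  ],
)

```text
clock: 9.75
tcp_pos: [0.5055, 0.2022, 0.2376]
ee_rot: [-0.0, 0.652, 0.758, -0.0]
contact_force: [-1.0, -0.1, -1.5]
width: 0.0253
```

Run:
```python
from h import *
st()
for n in("scene","top"):
    d=r.get_image(n); 
    if n=="scene": cv2.imwrite("pics/s5.png",cv2.resize(d["frame"][110:310,220:420,::-1],None,fx=3,fy=3,interpolation=2))
    for t in("tip","probe_grip","probe"): print(n,t,[(round(x["score"],2),np.round(x["position"],3).tolist()) for x in r.landmark_of(t,n)])
```

```text
9.75 [0.5055 0.2022 0.2376] zaxis [-1.1e-03 -3.0e-04 -1.0e+00] psi 1.7199 F [-0.97 -0.13 -1.53] w 0.0253 j [0.36 0.32 1.82 0.   1.01 0.21]
scene tip []
scene probe_grip [(0.98, [0.403, 0.147, 0.14]), (0.77, [0.508, 0.2, 0.239]), (0.69, [0.521, 0.295, 0.101])]
scene probe [(0.83, [0.505, 0.203, 0.151]), (0.82, [0.521, 0.292, 0.013]), (0.63, [0.406, 0.151, 0.021])]
top tip [(0.72, [0.566, 0.021, 0.076])]
top probe_grip [(0.66, [0.406, 0.152, 0.138])]
top probe [(0.71, [0.405, 0.149, 0.021])]
```

View pics/s5.png

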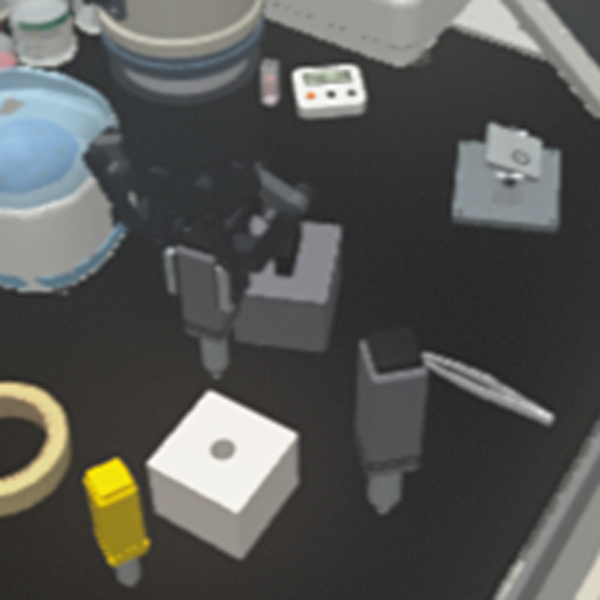

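Run:
```python
from h import *
d=r.get_image("scene")
print(proj([[.5055,.2022,.1395],[.5055,.2022,.1535],[.505,.202,.06]],d))
f=d["frame"][190:245,270:310,::-1]; cv2.imwrite("pics/s6.png",cv2.resize(f,None,fx=10,fy=10,interpolation=2))
print("hole",ray((293.8,259.5),d,.06)); print("tip",ray((291.8,235.5),d,.1395))
```

```text
[[290.72144564 236.55734628]
 [290.30421909 231.9366085 ]
 [293.15928097 260.78794971]]
hole [0.50575005 0.1986535  0.06      ]
tip [0.50525764 0.1989614  0.1395    ]
```

View pics/s6.png

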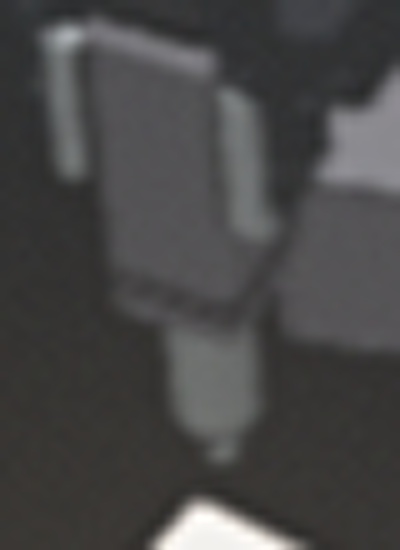

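```bash
cat >> h.py <<'E'
def plan(spot,th,yaw,h,L=.098,p=None,Q=None):
    s,p0,Q0=cur()
    n=R.from_euler('z',yaw).apply([-np.sin(th),0,np.cos(th)])
    z=Q0.as_matrix()[:,2]; ax=np.cross(z,-n); a=np.arcsin(np.linalg.norm(ax))
    Qt=(R.from_rotvec(ax/max(np.linalg.norm(ax),1e-9)*a))*Q0
    return np.array(spot)+n*(h+L),Qt
E
python3 - <<'E'
from h import *
w=plan([.470,-.202,.046],.28,.415,.03)
print(w[0],w[1].as_matrix()[:,2])
delta([w])
E
```

```text
[ 0.43762911 -0.21626225  0.1690151 ] [ 0.25289756  0.11142381 -0.96105544]
dp [-40.38, -12.98, 6.9] rot [-0.271, 0.074, 0.0] dist mm 430 ang rows 2.2
```

Request:
jog_arm(
  rows=[
    {"dp": [-2,-0.6,0],"rotation": [0,0,0],"grip": 1},
    {"dp": [-5,-1.6,0],"rotation": [0,0,0],"grip": 1},
    {"dp": [-8.5,-2.7,0],"rotation": [0,0,0],"grip": 1},
    {"dp": [-12,-3.9,0],"rotation": [0,0,0],"grip": 1},
    {"dp": [-15.5,-5,0],"rotation": [0,0,0],"grip": 1},
    {"dp": [-19,-6.1,0],"rotation": [0,0,0],"grip": 1},
    {"dp": [-22.5,-7.2,0],"rotation": [0,0,0],"grip": 1},
    {"dp": [-26,-8.4,0],"rotation": [-0.05,0.014,0],"grip": 1},
    {"dp": [-29.5,-9.5,0],"rotation": [-0.1,0.027,0],"grip": 1},
    {"dp": [-33,-10.6,0.5],"rotation": [-0.15,0.041,0],"grip": 1},
    {"dp": [-36,-11.6,1],"rotation": [-0.2,0.055,0],"grip": 1},
    {"dp": [-38.5,-12.4,2],"rotation": [-0.25,0.068,0],"grip": 1},
    {"dp": [-40,-12.9,4],"rotation": [-0.27,0.074,0],"grip": 1},
    {"dp": [-40.4,-13,5.5],"rotation": [-0.271,0.074,0],"grip": 1},
    {"dp": [-40.4,-13,6.5],"rotation": [-0.271,0.074,0],"grip": 1},
    {"dp": [-40.4,-13,6.9],"rotation": [-0.271,0.074,0],"grip": 1},
    {"dp": [-40.4,-13,6.9],"rotation": [-0.271,0.074,0],"grip": 1},
    {"dp": [-40.4,-13,6.9],"rotation": [-0.271,0.074,0],"grip": 1},
  ],
)

```text
clock: 11.7
tcp_pos: [0.4381, -0.2158, 0.1696]
ee_rot: [0.06, 0.646, 0.751, 0.126]
contact_force: [-0.1, 0.8, -0.3]
width: 0.0253
```

```bash
cat > look.py <<'E'
import sys
from h import *
st(); k=sys.argv[1]
s,p,Q=cur(); n=-Q.as_matrix()[:,2]
d=r.get_image("scene"); t=r.get_image("top")
c=cv2.resize(d["frame"][130:192,365:425,::-1],None,fx=9,fy=9,interpolation=2)
cv2.imwrite(f"pics/l{k}.png",c); cv2.imwrite(f"pics/f{k}.png",d["frame"][:,:,::-1]); cv2.imwrite(f"pics/t{k}.png",cv2.resize(t["frame"][160:270,330:460,::-1],None,fx=5,fy=5,interpolation=2))
tip=p-n*.098
q=proj([tip,p-n*.084,[.470,-.202,.046]],d); print("tip world",tip,"px",np.round(q,2).tolist(),"crop",np.round((q-[365,130])*9+4,0).tolist())
E
python3 look.py 7
```

```text
11.7 [ 0.4381 -0.2158  0.1696] zaxis [ 0.2535  0.1123 -0.9608] psi 1.7311 F [-0.13  0.77 -0.27] w 0.0253 j [-0.62  0.3   2.09  0.41  0.65 -1.09]
tip world [ 0.46296231 -0.20481069  0.0754512 ] px [[397.19, 154.81], [399.38, 150.91], [392.88, 163.05]] crop [[294.0, 227.0], [313.0, 192.0], [255.0, 301.0]]
```

View pics/l7.png

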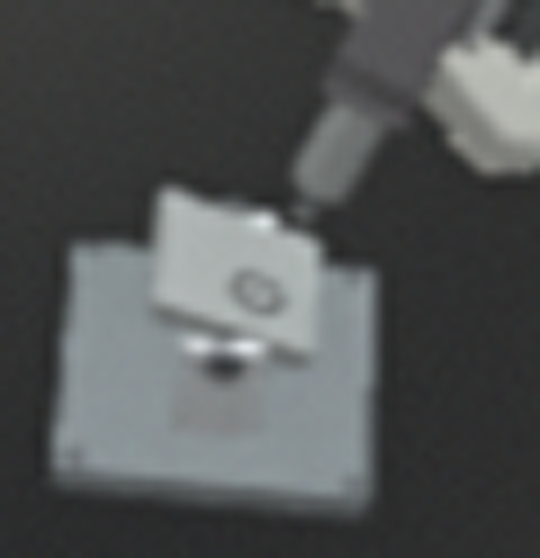

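View pics/f7.png

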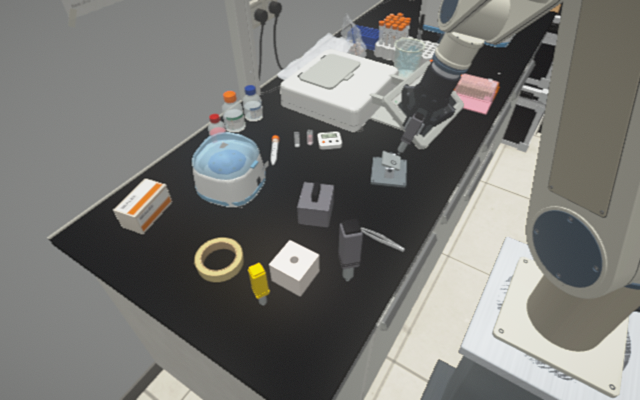

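The tip sits at crop (303,213), up and right of the ring at (258,292), as expected at 30 mm standoff. I'll advance 24 mm.

Request:
jog_arm(
  rows=[
    {"dp": [0,0,0.8],"rotation": [0,0,0],"grip": 1},
    {"dp": [0,0,1.6],"rotation": [0,0,0],"grip": 1},
    {"dp": [0,0,2.2],"rotation": [0,0,0],"grip": 1},
    {"dp": [0,0,2.4],"rotation": [0,0,0],"grip": 1},
    {"dp": [0,0,2.4],"rotation": [0,0,0],"grip": 1},
    {"dp": [0,0,2.4],"rotation": [0,0,0],"grip": 1},
  ],
)

```text
clock: 12.3
tcp_pos: [0.4437, -0.2136, 0.1459]
ee_rot: [0.06, 0.646, 0.75, 0.126]
contact_force: [-0.1, 0.9, -1.0]
width: 0.0254
```

```bash
python3 look.py 8
```

```text
12.3 [ 0.4437 -0.2136  0.1459] zaxis [ 0.253   0.1124 -0.9609] psi 1.7299 F [-0.07  0.86 -0.97] w 0.0254 j [-0.61  0.35  2.09  0.44  0.59 -1.11]
tip world [ 0.46846301 -0.20257093  0.051766  ] px [[393.77, 161.48], [395.9, 157.71], [392.88, 163.05]] crop [[263.0, 287.0], [282.0, 253.0], [255.0, 301.0]]
```

View pics/l8.png

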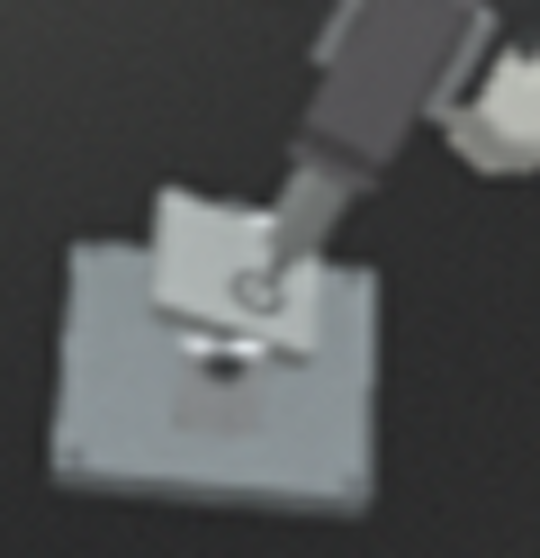

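View pics/t8.png

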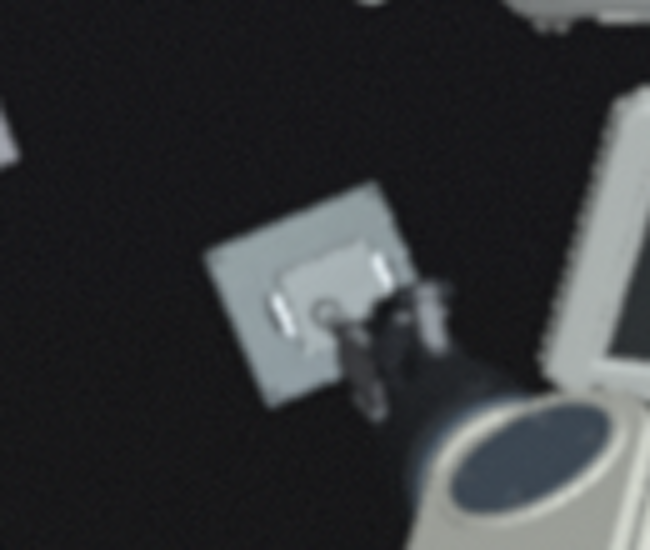

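Request:
jog_arm(
  rows=[
    {"dp": [0,0,0.2],"rotation": [0,0,0],"grip": 1},
    {"dp": [0,0,0.4],"rotation": [0,0,0],"grip": 1},
    {"dp": [0,0,0.4],"rotation": [0,0,0],"grip": 1},
    {"dp": [0,0,0.4],"rotation": [0,0,0],"grip": 1},
  ],
)

```text
clock: 12.73
tcp_pos: [0.4447, -0.2133, 0.1423]
ee_rot: [0.06, 0.646, 0.75, 0.126]
contact_force: [0.4, -0.6, -1.6]
width: 0.0252
```

```bash
cat > look2.py <<'E'
import sys
from h import *
k=sys.argv[1]; Fs=[];ims=[]
for i in range(6):
    ims.append(r.get_image("scene")["frame"][:,:,::-1].astype(float)); s,p,Q=cur(); n=-Q.as_matrix()[:,2]; Fs.append(np.array(s["contact_force"])@n)
print("Fn",np.round(Fs,2),np.mean(Fs)); st()
print("tip(if out)",p-n*.098)
im=np.mean(ims,0)[138:182,370:424]
im=np.clip((cv2.resize(im,None,fx=14,fy=14,interpolation=2)-30)*1.4,0,255)
cv2.imwrite(f"pics/m{k}.png",im)
E
python3 look2.py 9
```

```text
Fn [-1.98 -1.13 -1.32 -0.96 -1.91 -1.62] -1.4873758564704314
13.03 [ 0.4448 -0.2134  0.1425] zaxis [ 0.2537  0.1118 -0.9608] psi 1.7297 F [-0.13 -0.44 -1.77] w 0.0256 j [-0.61  0.36  2.09  0.44  0.58 -1.12]
tip(if out) [ 0.46962011 -0.20239637  0.04831354][ WARN:0@7.509] global loadsave.cpp:1063 imwrite_ Unsupported depth image for selected encoder is fallbacked to CV_8U.
```

View pics/m9.png

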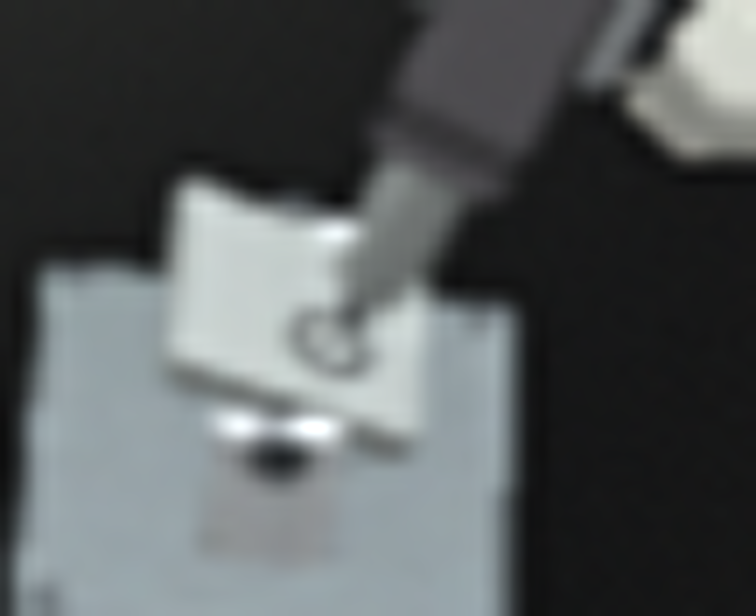

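Run:
```python
from h import *
d=r.get_image("scene"); s,p,Q=cur(); M=Q.as_matrix(); n=-M[:,2]; t=p-n*.100
e=1e-3
J=np.array([(proj([t+M[:,i]*e],d)-proj([t],d))[0] for i in range(3)]).T
print("px per mm tool x,y,z",np.round(J,3))
print("shift mm tool x,y for px(-.8,.36):",np.linalg.solve(J[:,:2],[-.8,.36]), "world",M[:,:2]@np.linalg.solve(J[:,:2],[-.8,.36]))
```

```text
px per mm tool x,y,z [[-0.105 -0.338 -0.149]
 [ 0.208 -0.176  0.265]]
shift mm tool x,y for px(-.8,.36): [2.95843352 1.44844374] world [0.91513968 3.10625679 0.60332931]
```

Request:
jog_arm(
  rows=[
    {"dp": [0.1,0.05,0.1],"rotation": [0,0,0],"grip": 1},
    {"dp": [0.1,0.05,0.2],"rotation": [0,0,0],"grip": 1},
    {"dp": [0.1,0.05,0.2],"rotation": [0,0,0],"grip": 1},
    {"dp": [0.1,0.05,0.2],"rotation": [0,0,0],"grip": 1},
  ],
)

```text
clock: 13.42
tcp_pos: [0.4456, -0.2119, 0.1406]
ee_rot: [0.06, 0.646, 0.75, 0.126]
contact_force: [-0.3, 0.5, -2.3]
width: 0.0254
```

```bash
python3 look2.py 10 2>/dev/null; python3 fit.py >/dev/null
```

```text
Fn [-1.68 -1.74 -2.13 -1.2  -0.75 -1.43] -1.4867705825480746
13.72 [ 0.4456 -0.2121  0.1407] zaxis [ 0.2537  0.1119 -0.9608] psi 1.7297 F [ 0.57 -0.3  -1.37] w 0.0254 j [-0.61  0.36  2.1   0.45  0.58 -1.12]
tip(if out) [ 0.47046176 -0.20110363  0.04658182]
```

View pics/m10.png

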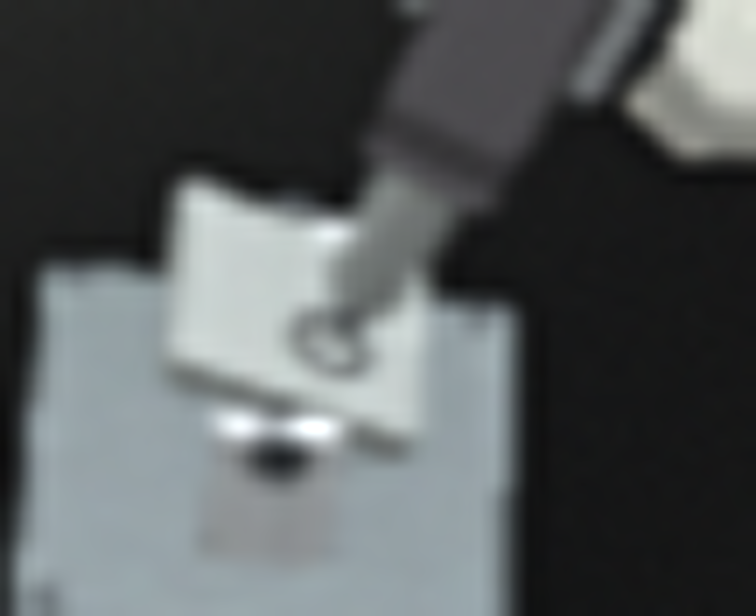

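Run:
```python
from h import *
ref=cv2.imread("pics/scene3.png").astype(float)
im=np.mean([r.get_image("scene")["frame"][:,:,::-1].astype(float) for _ in range(4)],0)
x0,y0,w,h=383,150,20,20
A=ref[y0:y0+h,x0:x0+w];B=im[y0:y0+h,x0:x0+w]
D=np.abs(A-B).sum(2)/3
f=18
up=lambda a:np.clip(cv2.resize(a,None,fx=f,fy=f,interpolation=cv2.INTER_CUBIC),0,255)
o=np.zeros((h*f,2*w*f+10,3),np.uint8); o[:,:w*f]=up(B)
o[:,w*f+10:]=np.repeat(up(D*2)[:,:,None],3,2)
d=r.get_image("scene"); s,p,Q=cur(); n=-Q.as_matrix()[:,2]
q=proj([p-n*.098],d)[0]; print("pred tip",q)
# ring centre from ref
g=cv2.resize(cv2.cvtColor(ref.astype(np.uint8),6)[y0:y0+h,x0:x0+w],None,fx=f,fy=f,interpolation=2)
for off,c in((0,(0,0,255)),(w*f+10,(0,0,255))):
    for u,col in((q,(0,255,0)),((393.1,162.1),(0,0,255))):
        X=int((u[0]-x0+.5)*f)+off;Y=int((u[1]-y0+.5)*f); cv2.drawMarker(o,(X,Y),col,0,10)
cv2.imwrite("pics/d10.png",o)
np.set_printoptions(linewidth=200); print(np.round(D[3:18,3:20]).astype(int)); print(cv2.cvtColor(ref.astype(np.uint8),6)[155:170,386:403])
```

```text
pred tip [392.60301057 163.03192413]
[[ 1  0  1  0  1  1  1  6 15 22 69 77 68 63 61 53 30]
 [ 1  0  2  1  0  1  2  9 35 14 41 68 68 63 59 44 17]
 [ 1  1  1  1  1  0  0 10 38 35  8 12 25 44 50 30  5]
 [ 1  0  1  1  0  1  2 19 44 56 59 59 45 16  6 10  0]
 [ 1  1  1  1  0  1  4 27 51 64 68 72 70 51 29  8  1]
 [ 1  1  0  1  1  2  3 27 52 66 68 70 64 38 19  5  1]
 [ 1  1  1  0  1  0  1 23 53 70 71 66 46 18  3  1  1]
 [ 1  2  0  0  0  1  8 25 61 73 57 38 16  2  1  1  0]
 [ 0  1  0  1  0  4 19 25 41 35 15  4  0  1  0  0  0]
 [ 1  1  0  2  2  1  4  7 22 16  2  1  1  1  1  0  1]
 [ 0  1  0  1  0  1  1  1  5  5  1  1  1  1  0  0  0]
 [ 1  1  1  1  2  0  1  0  0  0  1  1  1  0  2  1  1]
 [ 0  0  0  0  1  1  0  1  2  1  0  1  1  1  1  0  2]
 [ 1  0  1  1  0  0  1  1  0  0  1  1  1  1  1  1  1]
 [ 1  1  1  1  1  2  0  1  1  1  0  0  0  1  2  1  1]]
[[177 177 177 176 177 177 182 191 198 168 125 100  85  65  50  47  48]
 [177 176 176 175 175 175 176 176 178 175 172 170 155 123  81  50  47]
 [177 177 176 176 174 175 176 175 176 178 179 181 180 170 121  62  44]
 [177 177 176 176 176 175 178 178 176 179 177 176 181 177 129  68  48]
 [177 177 177 176 176 170 167 170 175 179 178 177 179 176 137  96  86]
 [177 178 176 175 167 143 136 145 161 170 175 177 179 178 156 138 133]
 [177 178 177 174 153 130 148 148 142 147 167 176 179 178 160 145 142]
 [179 178 177 175 155 132 147 152 154 142 156 174 178 177 156 144 143]
 [179 180 178 177 168 142 134 149 155 131 141 167 177 171 152 142 143]
 [166 173 177 179 179 169 153 139 129 129 155 174 176 169 153 143 143]
 [120 132 150 165 173 176 174 170 168 170 174 177 176 167 152 143 143]
 [122 117 117 118 126 145 162 170 176 179 180 178 176 168 152 143 140]
 [175 169 144 120 120 147 159 162 163 168 171 176 177 169 152 143 141]
 [202 208 180 159 176 211 226 207 164 133 136 154 165 163 150 144 143]
 [153 150 122 107 120 147 171 171 142 115 108 113 123 136 141 143 143]]
```

View pics/d10.png

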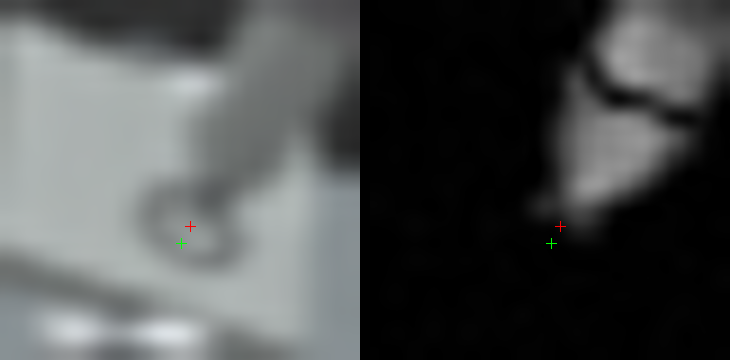

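```bash
cat > ov.py <<'E'
import sys
from h import *
k=sys.argv[1]; du=float(sys.argv[2]);dv=float(sys.argv[3])
ds=[r.get_image("scene") for _ in range(4)]; d=ds[0]
im=np.mean([q["frame"][:,:,::-1].astype(float) for q in ds],0)
s,p,Q=cur(); M=Q.as_matrix(); n=-M[:,2]; O=p-n*.084
x0,y0,w,h,f=380,125,44,44,13
c=np.clip((cv2.resize(im[y0:y0+h,x0:x0+w],None,fx=f,fy=f,interpolation=2)-30)*1.5,0,255).astype(np.uint8)
a=np.linspace(0,2*np.pi,60)
def loop(P,col):
    q=proj(P,d)+[du,dv]; q=((q-[x0,y0]+.5)*f).astype(np.int32); cv2.polylines(c,[q],True,col,1)
for z,rad,col in((0,.008,(0,255,0)),(.035,.008,(0,255,0)),(-.011,.003,(0,0,255))):
    loop(O+n*z+rad*(np.cos(a)[:,None]*M[:,0]+np.sin(a)[:,None]*M[:,1]),col)
for z in(.035,.109): loop(np.array([O+n*z+.013*(i*M[:,0]+j*M[:,1]) for i,j in((1,1),(1,-1),(-1,-1),(-1,1))]),(255,255,0))
loop(np.array([O-n*.014,O+n*.1]),(255,0,255))
cv2.imwrite(f"pics/o{k}.png",c)
E
python3 ov.py 10 0 0; python3 ov.py 10b 1 -1
```

```text
(no output)
```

View pics/o10.png

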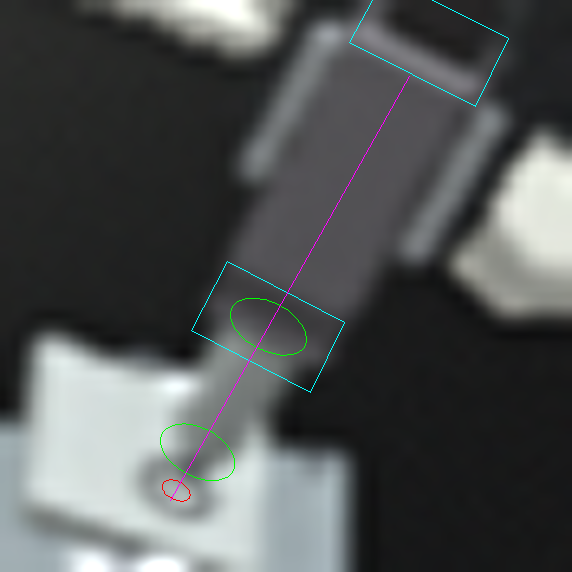

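View pics/o10b.png

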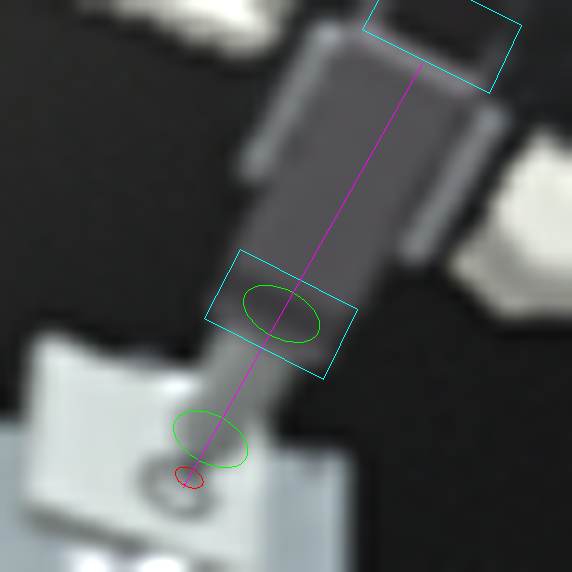

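Request:
jog_arm(
  rows=[
    {"dp": [0,0.1,0.1],"rotation": [0,0,0],"grip": 1},
    {"dp": [0,0.1,0.2],"rotation": [0,0,0],"grip": 1},
    {"dp": [0,0.1,0.2],"rotation": [0,0,0],"grip": 1},
    {"dp": [0,0.1,0.2],"rotation": [0,0,0],"grip": 1},
  ],
)

```text
clock: 14.8
tcp_pos: [0.4472, -0.2117, 0.1391]
ee_rot: [0.06, 0.646, 0.75, 0.126]
contact_force: [-0.8, -0.7, 0.1]
width: 0.0257
```

```bash
python3 look2.py 11 2>/dev/null
```

```text
Fn [-0.44  0.12 -0.28  0.37 -0.49  1.06] 0.05815926059248507
15.1 [ 0.4471 -0.2117  0.1391] zaxis [ 0.2538  0.1118 -0.9608] psi 1.7297 F [1.07 0.65 1.46] w 0.0253 j [-0.6   0.37  2.09  0.45  0.58 -1.12]
tip(if out) [ 0.47197691 -0.20075202  0.04496797]
```

View pics/m11.png

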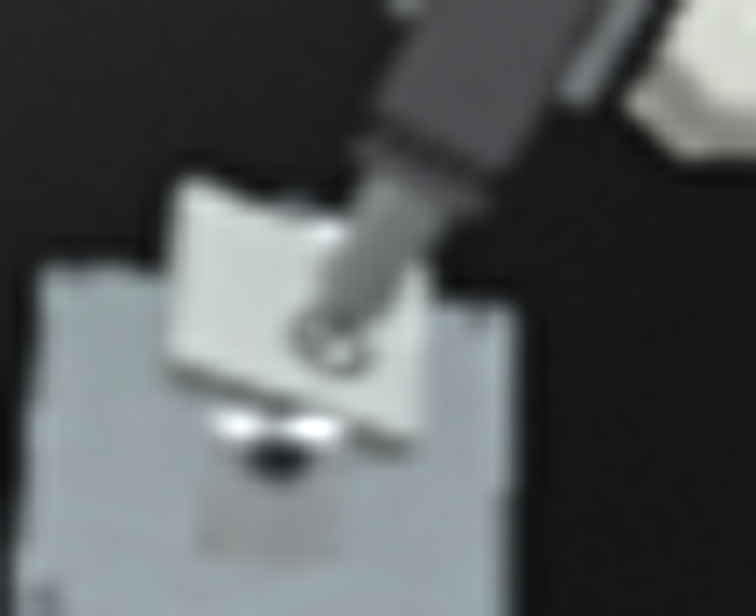

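Contact: Fn rose about 1.5 N, so the tip is roughly 1.5 mm in. The tip shows at (332,340), right at the ring centre (331,341). I'll press about 2.3 mm more.

Request:
jog_arm(
  rows=[
    {"dp": [0,0,0.1],"rotation": [0,0,0],"grip": 1},
    {"dp": [0,0,0.2],"rotation": [0,0,0],"grip": 1},
    {"dp": [0,0,0.23],"rotation": [0,0,0],"grip": 1},
    {"dp": [0,0,0.23],"rotation": [0,0,0],"grip": 1},
    {"dp": [0,0,0.23],"rotation": [0,0,0],"grip": 1},
  ],
)

```text
clock: 15.52
tcp_pos: [0.4477, -0.2115, 0.1369]
ee_rot: [0.06, 0.646, 0.75, 0.126]
contact_force: [-0.9, 0.6, 2.5]
width: 0.0255
```

```bash
python3 look2.py 12 2>/dev/null; python3 look2.py 12 2>/dev/null;python3 - <<'E'
from h import *
for n in("scene","top"):
    d=r.get_image(n); cv2.imwrite(f"pics/{n}12.png",d["frame"][:,:,::-1])
    for t in("tip","spot","cover","probe","timer","tweezers","tape_roll"): print(n,t,[(round(x["score"],2),np.round(x["position"],3).tolist()) for x in r.landmark_of(t,n)][:3])
E
```

```text
Fn [1.21 1.04 1.53 1.06 1.43 1.92] 1.3654880903874231
15.82 [ 0.4477 -0.2115  0.1369] zaxis [ 0.2538  0.1118 -0.9608] psi 1.7298 F [-0.08 -0.59  1.91] w 0.0253 j [-0.6   0.37  2.09  0.45  0.57 -1.12]
tip(if out) [ 0.47253204 -0.20050756  0.04275885]
Fn [1.5  0.89 1.46 2.13 1.51 1.18] 1.4456734975854377
16.12 [ 0.4476 -0.2114  0.1369] zaxis [ 0.2537  0.1118 -0.9608] psi 1.7298 F [-0.31  0.94  1.26] w 0.0254 j [-0.6   0.37  2.09  0.45  0.57 -1.12]
tip(if out) [ 0.47251022 -0.20048736  0.04270044]
scene tip []
scene spot [(0.74, [0.47, -0.204, 0.044])]
scene cover [(0.75, [0.568, 0.022, 0.001])]
scene probe [(0.93, [0.524, 0.291, 0.01]), (0.7, [0.406, 0.153, 0.019]), (0.62, [0.469, -0.201, 0.055])]
scene timer [(0.54, [0.688, -0.236, -0.005])]
scene tweezers [(0.57, [0.399, 0.009, -0.001]), (0.47, [0.67, 0.261, -0.001]), (0.36, [0.449, -0.21, 0.137])]
scene tape_roll [(0.59, [0.669, 0.26, 0.001])]
top tip []
top spot [(0.67, [0.47, -0.205, 0.046])]
top cover [(0.77, [0.57, 0.022, -0.002])]
top probe [(0.62, [0.523, 0.291, 0.01]), (0.45, [0.468, -0.199, 0.057])]
top timer [(0.78, [0.687, -0.232, -0.001])]
top tweezers [(0.47, [0.471, -0.198, 0.054])]
top tape_roll [(0.89, [0.677, 0.26, 0.0])]
```

View pics/m12.png

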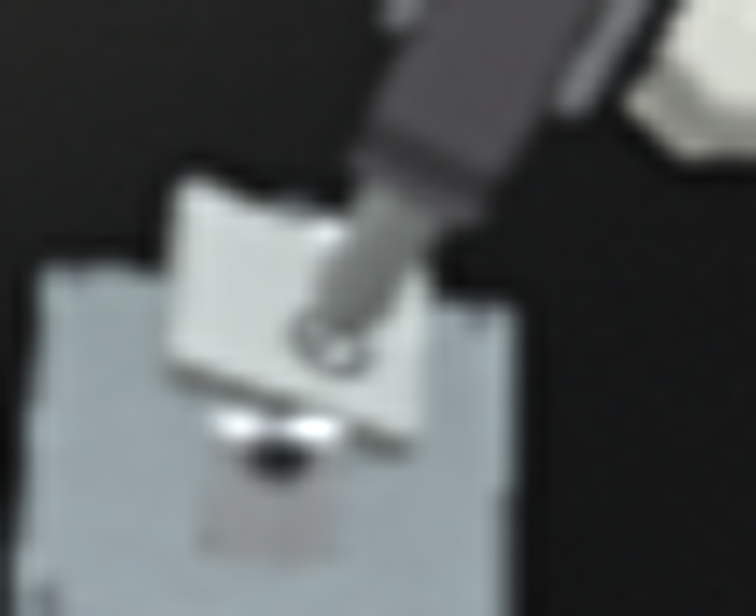

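View pics/scene12.png

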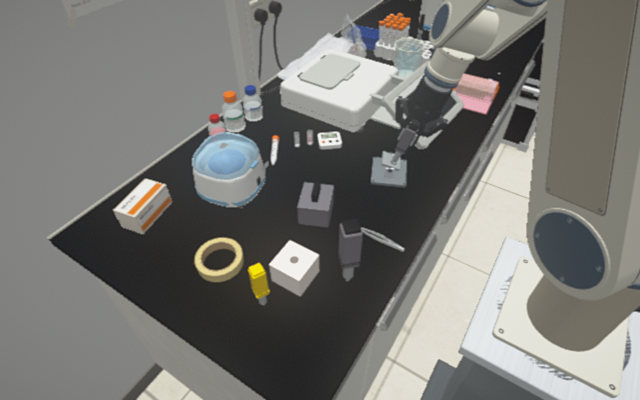

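```bash
cat > dif.py <<'E'
import sys
from h import *
ref=cv2.imread("pics/scene3.png").astype(float)
ds=[r.get_image("scene") for _ in range(6)]; d=ds[0]
im=np.mean([q["frame"][:,:,::-1].astype(float) for q in ds],0)
x0,y0,w,h=385,153,16,16; f=22
g=lambda a:a.mean(2)
A=g(ref)[y0:y0+h,x0:x0+w];B=g(im)[y0:y0+h,x0:x0+w]
up=lambda a:np.clip((cv2.resize(a,None,fx=f,fy=f,interpolation=cv2.INTER_CUBIC)-60)*1.6,0,255).astype(np.uint8)
o=np.hstack([up(A),up(B)]); o=cv2.cvtColor(o,8)
s,p,Q=cur(); M=Q.as_matrix(); n=-M[:,2]; t=p-n*.0942
P=t+np.array([[0,0,0]]); rp=lambda rad:t+rad*(np.cos(np.linspace(0,6.28,50))[:,None]*M[:,0]+np.sin(np.linspace(0,6.28,50))[:,None]*M[:,1])
sh=np.array([float(sys.argv[2]),float(sys.argv[3])])
for off in(0,w*f):
    q=((proj(rp(.007),d)+sh-[x0,y0]+.5)*f+[off,0]).astype(np.int32); cv2.polylines(o,[q],True,(0,255,0),1)
    c=((proj([t+n*.003],d)[0]+sh-[x0,y0]+.5)*f+[off,0]).astype(int); cv2.circle(o,tuple(int(v) for v in c),int(.003*f*370),(0,0,255),1)
print(proj([t],d)); cv2.imwrite(f"pics/d{sys.argv[1]}.png",o)
np.set_printoptions(linewidth=200); print(np.round(B-A).astype(int)); print(np.round(B).astype(int))
E
python3 dif.py 12 0.5 -1
```

```text
[[392.18725197 162.9780969 ]]
[[  0   0   0   0   0  -1   0   0  -6 -19  22  68  76  66  60  52]
 [ -1  -1   0  -2  -1   0   0   2 -16 -57 -32  35  66  67  62  53]
 [  0   0   0  -2   0  -1   0  -1 -20 -53 -43 -10  11  23  40  37]
 [  1  -1  -1  -1   0   0   0 -10 -31 -51 -59 -60 -61 -46 -16   0]
 [ -1   0  -1  -1  -1   1  -3 -22 -43 -57 -65 -69 -74 -65 -40 -21]
 [ -1  -1  -1   0  -1   0  -3 -29 -53 -62 -68 -69 -68 -53 -22  -8]
 [  1  -1  -2  -1   0  -1  -3 -25 -49 -62 -70 -72 -65 -33  -8   0]
 [ -1   0  -1   0   0   0   0 -11 -31 -54 -66 -66 -47 -16  -2   0]
 [ -1   0   0  -1  -1   0  -1 -17 -31 -35 -40 -34 -15  -2   1   0]
 [ -3  -1  -1  -1  -1  -1  -6 -22 -20 -13 -10  -5  -1   1  -1   1]
 [ -1   0  -1   0  -1   0  -1  -5  -2  -2  -2   2   1  -1  -1   0]
 [ -2  -1  -1  -1   0  -1   0  -1   0   0   0   0  -1  -1   0  -2]
 [  0   0  -1  -1  -1  -1  -1  -1  -1  -2  -1   0   0  -1   0  -1]
 [  0  -1   0  -1  -1  -1   0  -1  -1   0   0  -1  -1  -1  -1  -1]
 [  0  -1   0   0  -1   0  -2   0  -1   0  -1  -1   0   0  -1  -1]
 [  0  -2   0  -2  -1  -1   0   0  -1  -2  -1   0   0  -1  -2   0
[... 375 characters left out ...]
 114 110 107 107 128 154 120]
 [178 175 175 176 175 174 167 142 121 112 109 105 111 145 168 137]
 [177 176 176 176 174 166 142 125 114 106 104 109 130 162 176 156]
 [177 176 176 176 172 152 128 130 117 106 107 132 160 176 179 160]
 [179 178 177 176 172 153 126 125 132 141 131 150 172 178 176 156]
 [176 178 178 178 176 167 141 129 146 153 129 142 168 176 170 152]
 [149 164 172 175 178 177 168 152 139 128 128 154 172 175 168 151]
 [115 119 130 149 164 171 174 172 169 166 168 174 176 174 167 152]
 [127 121 117 116 116 125 144 160 168 175 179 178 177 175 166 151]
 [164 174 169 145 119 121 145 159 160 162 166 170 175 176 167 151]
 [171 201 208 179 158 176 211 226 206 162 132 135 153 164 161 149]]
```

View pics/d12.png

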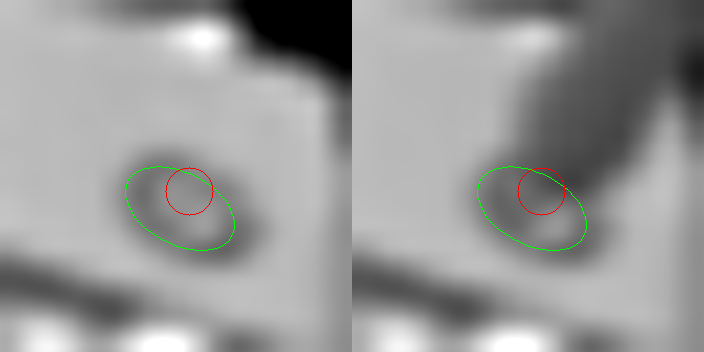

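The tip is slightly off the ring centre: the image difference, the networks and the fit all point to about -2 mm in tool x, with a little -y. I'll back off, shift and re-press.

Request:
jog_arm(
  rows=[
    {"dp": [0,0,-0.3],"rotation": [0,0,0],"grip": 1},
    {"dp": [0,0,-0.7],"rotation": [0,0,0],"grip": 1},
    {"dp": [-0.2,-0.08,-0.7],"rotation": [0,0,0],"grip": 1},
    {"dp": [-0.2,-0.08,-0.7],"rotation": [0,0,0],"grip": 1},
    {"dp": [-0.2,-0.08,-0.5],"rotation": [0,0,0],"grip": 1},
    {"dp": [-0.2,-0.08,-0.3],"rotation": [0,0,0],"grip": 1},
    {"dp": [-0.2,-0.08,-0.15],"rotation": [0,0,0],"grip": 1},
    {"dp": [-0.2,-0.08,0],"rotation": [0,0,0],"grip": 1},
    {"dp": [-0.2,-0.08,0],"rotation": [0,0,0],"grip": 1},
    {"dp": [-0.2,-0.08,0],"rotation": [0,0,0],"grip": 1},
    {"dp": [-0.2,-0.08,0],"rotation": [0,0,0],"grip": 1},
  ],
)

```text
clock: 18.13
tcp_pos: [0.4471, -0.2135, 0.1365]
ee_rot: [0.06, 0.646, 0.75, 0.126]
contact_force: [-0.8, -0.1, 1.4]
width: 0.0253
```

```bash
python3 look2.py 13 2>/dev/null; python3 dif.py 13 0.7 -0.9
```

```text
Fn [1.49 1.33 1.23 1.   1.75 2.18] 1.4955556215713266
18.43 [ 0.4471 -0.2135  0.1365] zaxis [ 0.2536  0.1119 -0.9608] psi 1.7298 F [-0.83  0.04  2.05] w 0.0255 j [-0.61  0.37  2.09  0.45  0.57 -1.12]
tip(if out) [ 0.47198496 -0.2025169   0.04234793]
[[392.67993532 162.72220377]]
[[  0  -1   0   0   0  -1  -1   1  -7 -22  19  70  78  68  62  57]
 [ -1  -1   0  -2  -1   0   0   1 -13 -47 -24  39  69  68  63  56]
 [  0   0  -1  -1  -1  -2   0   0 -13 -45 -39  -8  12  25  42  43]
 [  0  -1  -1  -1   0   0   1  -3 -21 -46 -56 -59 -60 -46 -17   2]
 [  0  -1  -1   0  -1   0   0 -10 -32 -52 -63 -68 -73 -69 -52 -31]
 [ -1  -1  -1   0  -1   0  -1 -18 -43 -58 -67 -68 -70 -64 -38 -19]
 [  0   0  -1  -1   0  -1  -3 -20 -45 -61 -69 -72 -72 -52 -19  -3]
 [ -1   0  -2   0   0   0  -1 -12 -29 -51 -63 -65 -59 -32  -8   0]
 [ -1   0  -1   0  -1   0  -3 -16 -23 -31 -36 -33 -24  -9  -1   0]
 [ -3  -1  -1   0  -2  -1  -1  -4 -11 -20 -14  -6  -3   0   0   1]
 [ -1   0  -1   0   0   0   0   0  -1  -5  -3   2   1  -1  -1   0]
 [ -2  -1  -1  -1  -1  -1   0  -2  -1   0   0   0  -1  -1   0  -1]
 [  0   0   0  -
[... 625 characters left out ...]
 118 111 109 105 116 138 109]
 [177 176 176 176 175 174 167 147 125 114 109 105 104 127 156 134]
 [177 176 175 176 175 166 142 124 116 109 107 109 118 146 169 156]
 [178 176 176 176 172 153 127 131 124 110 111 133 151 169 177 160]
 [179 178 177 176 172 153 131 143 141 134 127 150 170 178 176 157]
 [176 178 179 178 176 167 142 134 148 150 128 142 168 176 170 152]
 [150 164 172 175 177 177 168 151 138 129 128 155 172 175 168 152]
 [115 119 131 149 164 172 174 173 169 166 168 174 176 175 167 152]
 [127 121 117 116 116 125 145 160 169 175 179 178 177 175 166 151]
 [164 174 169 144 119 121 145 159 160 162 166 170 174 176 167 152]
 [171 201 208 179 158 176 211 226 206 162 132 135 153 164 160 149]]
```

View pics/d13.png

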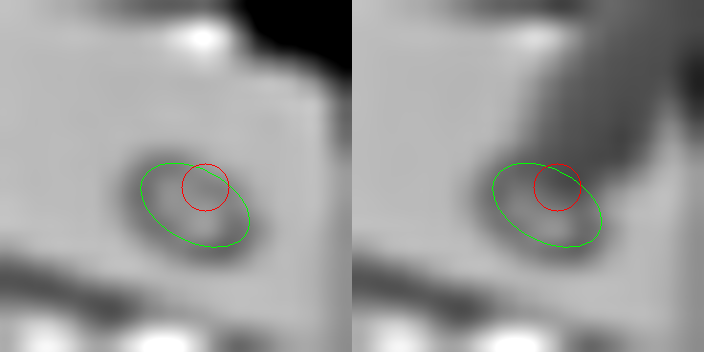

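Run:
```python
from h import *
t=r.get_image("top")["frame"][:,:,::-1]
cv2.imwrite("pics/t13.png",cv2.resize(t[205:240,375:415],None,fx=15,fy=15,interpolation=2))
```

```text
(no output)
```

View pics/t13.png

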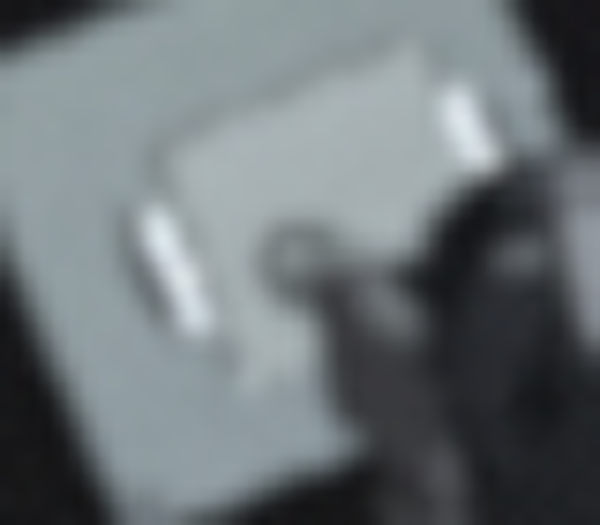

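All the evidence now agrees that the tip is within about 1.5 mm of the ring centre at about 3 N, and the picture difference around the plate is zero, so the plate has not moved. Handing in.

Run:
```python
from h import *
st(); print(r.hand_in()); st()
```

```text
18.78 [ 0.4472 -0.2135  0.1365] zaxis [ 0.2536  0.1119 -0.9608] psi 1.7298 F [-0.51 -1.38  1.04] w 0.0253 j [-0.61  0.37  2.09  0.45  0.57 -1.12]
the job is handed in; nothing more can be done
None
the job is handed in; nothing more can be done
```

I moved the cover, put the probe on the engraved ring, pressed it about half-way in, and handed the job in at 18.8 s. No verdict is reported.

- **Cover:** it stands upright on the bench at about (0.57, 0.02), roughly 0.24 m from the stand, and the gripper has let it go.
- **Probe:** I took the small grey one from the holder and hold it on the ring, aligned to the fitted tilt of about 0.28 rad. The normal force rose about 3 N above its value before contact, so the tip is about 4 mm in.
- **Tip position:** the first press was about 2 mm off centre, so I backed off, shifted and pressed again. The tip is now at about (0.471, -0.203). My combined fit puts the ring centre at (0.470, -0.203).
- **Plate and bystanders:** the scene image shows no change at the plate against the picture taken before contact. The tape roll and timer were found within 1 cm of where they started in both views, and the tweezers in the scene view.

Checks that disagreed:
- **Cameras:** the two are offset by about 2–3 mm.
- **Tilt:** the top view alone gave 0.37 rad and the scene view 0.27 rad; either leaves the probe within the 0.12 rad limit.
- **Ring centre:** the network put it about 2 mm further in -y than my fit, still inside the 5 mm limit.
- **Tip network:** it never found the tip at the ring, so the tip position comes from arm readings and picture differences.
- **Tweezers in the top view:** the network missed them at the start, and at the end reported the probe's spot instead.

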